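# Drop used coin cells into the bolted tilt-out bin

### The arm

A 6-joint arm with a two-finger parallel gripper is mounted at the origin on the work surface. World frame = base frame: x ahead of the robot, y to its left, z up, the work surface at z = 0. Lengths are in m, angles in degrees, forces in N, time in s.
With the tool pointing down it reaches from about 0.35 to 0.875 m from the base axis. Payload 4.2 kg.
Tool frame: the origin (TCP) lies midway between the tips of the shut fingers; the grasp point (between the pads) lies 19 mm behind it; z points along the fingers, y is the direction in which the jaws open and shut (so a half turn about z gives the same grasp; the last joint's range is limited). The gripper opens to 87 mm and grips with 3 to 60 N. Pads are 19 mm wide; open, the fingers measure 117 mm over their backs; the gripper's body (75 mm by 190 mm) begins 51 mm behind the grasp point.
Start: joints at [-58.064, 22.042, 0.453, 0, -68.411, -14.817], TCP at [0.184, -0.597, 0.223] pointing down, gripper open.
Joint ranges: [-179.83, 179.83], [-69.29, 118.12], [-61.27, 80.66], [-181.25, 117.63], [-171.15, -9.14], [-177.46, 177.46]. Speed limits (degrees/s): [159.86, 159.86, 180, 180, 180, 180].

### API

Orientations are given as a 3x3 rotation matrix whose columns are the frame's x, y, z axes.
In Python, from station import r gives the robot as it stands.
- The arm moves only by the tool servo_tool, never from a script. Its arguments are lists of equal length, an entry for each row: "slide": the shift along the world's x, y, z in units of 60 mm (1.0 is 60 mm), a list of three; "twist": the turn, a rotation vector about the world's x, y, z in units of 6 degrees (1.0 is 6 degrees), a list of three; "gripper": the closure, from 0 (fully open) to 1 (shut). In form: {"slide": [[x, y, z], ...], "twist": [[wx, wy, wz], ...], "gripper": [gripper, ...]}. A call has 1 to 12 rows; each row shifts and turns the commanded pose from where the row before left it; what a row does not reach is not made up. A row lasts 1/8 s, in which the tool goes at most 62.5 mm and 10.7 degrees, less where a joint would pass 70% of its speed; a pose out of reach is approached as far as the arm can. A call is refused whole if a number of a shift passes 1 or a number of a turn 1, either way. A call with a gripper value outside its range is refused whole. The fingers move at their own pace and stop on an object; the grip force is fixed at half the most. Time passes only in rows, so rows that do not move let the fingers close. It gives the time, the measured TCP pose, the force and the opening at its end, in the units of the state.
- r.sense(): the state, without advancing time (a new reading comes with each control period).
- r.capture(name): name is "scene" or "top"; returns a dict with "image" (384x512x3 uint8, blue, green, red), "intrinsics" (3x3 intrinsics, pixels), "R" (3x3) and "t" (3): a world point X has camera coordinates R X + t. Camera axes: x right, y down, z forward; pixel columns grow to the right and rows downward; lengths in m; the calibration is good to about 2 mm. A picture is of the moment at which its call begins. There is no depth.
- r.finish_job(): hands the job in, once; it reports no verdict.
The state is a dict: "time_s": time; "joints": joint angles; "joint_velocities": joint speeds; "effort": joint torques, N m; "tcp_pos": TCP position; "ee_rot": TCP orientation; "wrist_force": force on the tool from outside, world axes, zero at the start; "moment": the same for the moment, N m; "gripper_width": opening from 0.0 (shut) to 1.0 (fully open).
Only numpy, scipy, OpenCV 4.12 (cv2) and the standard library are available. Lean on these libraries where they do the work, as an engineer would, in place of code of your own. Each camera call takes 0.05 s, during which the arm holds its last target.

### The job

Put the used coin cells with yellow tape on their faces (two to four of them lie on the counter) into the white tilt-out bin under the grey shelf: the bin's bolt sits too far in for a hand, so draw it back with the hooked rod only, never touching it with the gripper or arm; then tilt the bin fully out and put all the cells in, holding each by its rim only so that the gripper's fingers never touch the taped faces. Then shut the bin, shoot the bolt fully home again with the rod, and lay the rod down on its black mat, hook up as it lay. Leave the glass bowl and its cells, the bulb, the canister and the torch where they are.

Things in the scene. Friction and masses are not known exactly. Their poses are not given: they have to be found in the camera images.
- unit: Fixed open-backed grey melamine shelf unit. Origin on the counter, middle of the face plane x=0. x inward (front faces -x), y along the front, z up. Cheeks 16 mm thick at y +-145..161 mm, x 0..200, 290 high; shelf board 360 mm wide, x -45 (overhang) to 220, z 290..308 mm, light things on its rear half. The keeper is on the +y cheek.
- bin (a joint): Tilt (rad) of the white bin: 0 shut, 0.95 fully out on its stop; hinge along the unit's y at x=0, z=20 mm, top comes out to the unit's -x. About 0.6 kg, tips by its own weight, damped: left below about 0.3 rad it falls shut, above about 0.5 fully open; 1 to 2 N at its top moves it. Blocked while the bolt is home.
- bin_hinge (a point): Middle of the bin's hinge line, on the unit's face plane 20 mm above the counter. Frame turns with the bin: x into the bin, y along the hinge (as the unit's y), z up the front panel. In this frame the panel is x 0..5, y -140..140, z 0..210 mm, so its top edge is at z = 210 mm.
- bin_handle (a point): Middle of the bar of the steel D handle on the bin's front, moving with it: bar along y, 60 mm long, 11 mm thick, its centre line 35 mm out from the panel and 150 mm up from the hinge; its two posts (8 mm thick) are 51 mm apart, so a hook can come up behind the bar.
- bin_in (a point): Middle of the bin's inner floor, moving with the bin (axes as bin_hinge). Inside: x -47..+49 mm from here, y -130..130; rear wall 100 mm high, panel 206, side walls 115 at the rear and 180 near the panel; open at the top. Tilted out, the panel's inside is the sloping lower side and cells lie on it.
- bolt (a joint): Draw (m) of the steel barrel bolt on the bin's front: 0 = fully home in the keeper on the unit's +y cheek, 0.036 = fully drawn; the bin is free from about 0.014 on. Grows as the knob moves to the unit's -y. Stays where left; about 1 N of friction.
- bolt_knob (a point): Point on the bolt's knob, a pin 8 mm thick with a 13 mm red ball at its end, standing out square from the bin's front (the unit's -x when shut), 190 mm up from the hinge. The point is 25.5 mm out from the panel, the ball's centre 15 mm farther; bolt home: 108 mm to +y of the unit's middle. Shut, it is 80 mm under the shelf board.
- rod: Hooked rod: wooden handle 120 x 22 x 26 mm (long, wide, high), then an aluminium rod 8 mm thick ending in a hook turned straight up. Origin: centre of the handle's underside, x towards the hook, z up as the hook points. Rod axis 13 mm above the underside; hook finger 8 mm thick at x = 255 mm, reaching 36 mm above the rod's axis. 0.12 kg, centre of mass x = 22 mm.
- rod_hook (a point): Point on the hook's upright finger, 24 mm above the rod's axis and 12 mm below the finger's rounded end.
- rod_mid (a point): Point of the rod 100 mm from the handle's centre towards the hook, at the level of the handle's underside: about the middle of the whole tool.
- mat: Black rubber mat fixed on the counter, 360 x 100 x 3 mm, origin at the centre of its underside, x along its length. The rod starts lying on it and belongs there.
- cell1: Used coin cell: steel disc 24.5 mm across and 7.7 mm thick, 11 g, lying flat on the counter, with yellow tape over both faces. Origin at the centre of its underside, z its axis. There are two to four such cells; absent ones read None.
- cell1_tape: The two yellow tape discs (20 mm across) on the faces of cell1, same frame as the cell; they stand 0.7 mm proud of the steel can and must not be touched by the fingers.
- cell2: Used coin cell, as cell1.
- cell2_tape: The two yellow tape discs (20 mm across) on the faces of cell2, same frame as the cell; they stand 0.7 mm proud of the steel can and must not be touched by the fingers.
- cell3: Used coin cell, as cell1.
- cell3_tape: The two yellow tape discs (20 mm across) on the faces of cell3, same frame as the cell; they stand 0.7 mm proud of the steel can and must not be touched by the fingers.
- cell4: Used coin cell, as cell1.
- cell4_tape: The two yellow tape discs (20 mm across) on the faces of cell4, same frame as the cell; they stand 0.7 mm proud of the steel can and must not be touched by the fingers.
- bowl: Glass bowl 112 mm across and 45 mm high with loose fresh coin cells in it; stays where it is. Origin at the centre of its underside.
- bulb: White spiral energy-saving bulb lying on its side, 125 mm long and 54 mm thick; stays where it is. Origin under its middle, x along it.
- canister: Small aluminium canister 58 mm across and 76 mm high; stays where it is. Origin at the centre of its underside.
- torch: Orange plastic torch lying down, 150 mm long and 56 mm thick; stays where it is. Origin at the centre of its underside, x along it.

How it is judged (in metres and radians):
On the way, in this order (a step that is already met when the one before it is completed fails the run):
1. the bolt is drawn until the bin is free (value of joint bolt above 0.016 m), for 0.2 s.
2. the bin is tilted out fully (value of joint bin above 0.85 rad), for 0.2 s.
3. all the cells are in the open bin (x of cell1 in the frame of bin_in between -0.055 and 0.055 m and y of cell1 in the frame of bin_in between -0.135 and 0.135 m and z of cell1 in the frame of bin_in between -0.01 and 0.19 m and x of cell2 in the frame of bin_in between -0.055 and 0.055 m and y of cell2 in the frame of bin_in between -0.135 and 0.135 m and z of cell2 in the frame of bin_in between -0.01 and 0.19 m and x of cell3 in the frame of bin_in between -0.055 and 0.055 m and y of cell3 in the frame of bin_in between -0.135 and 0.135 m and z of cell3 in the frame of bin_in between -0.01 and 0.19 m and x of cell4 in the frame of bin_in between -0.055 and 0.055 m and y of cell4 in the frame of bin_in between -0.135 and 0.135 m and z of cell4 in the frame of bin_in between -0.01 and 0.19 m and value of joint bin above 0.6 rad), for 0.2 s.
4. the bin is shut (value of joint bin below 0.04 rad), for 0.2 s.
5. the bolt is shot home again (value of joint bolt below 0.006 m and value of joint bin below 0.04 rad), for 0.2 s.
At the end, for the whole second after the job is handed in: All the cells present are inside the bin, the bin is shut (within 0.04 rad), the bolt is home (within 6 mm of its end), and the rod lies still on the mat with its hook up, its middle within 100 mm of the mat's centre lengthwise and 60 mm across (all of step 5 and x of cell1 in the frame of bin_in between -0.055 and 0.055 m and y of cell1 in the frame of bin_in between -0.135 and 0.135 m and z of cell1 in the frame of bin_in between -0.01 and 0.19 m and x of cell2 in the frame of bin_in between -0.055 and 0.055 m and y of cell2 in the frame of bin_in between -0.135 and 0.135 m and z of cell2 in the frame of bin_in between -0.01 and 0.19 m and x of cell3 in the frame of bin_in between -0.055 and 0.055 m and y of cell3 in the frame of bin_in between -0.135 and 0.135 m and z of cell3 in the frame of bin_in between -0.01 and 0.19 m and x of cell4 in the frame of bin_in between -0.055 and 0.055 m and y of cell4 in the frame of bin_in between -0.135 and 0.135 m and z of cell4 in the frame of bin_in between -0.01 and 0.19 m and x of rod_mid in the frame of mat between -0.1 and 0.1 m and y of rod_mid in the frame of mat between -0.06 and 0.06 m and height (world z) of rod below 0.015 m and angle between rod's own z axis and vertical below 0.15 rad and linear speed of rod below 0.02 m/s); the robot touches nothing.
It fails at once if the fingers touch the taped face of a cell (contact force between the fingers and cell1_tape above 0.5 N or contact force between the fingers and cell2_tape above 0.5 N or contact force between the fingers and cell3_tape above 0.5 N or contact force between the fingers and cell4_tape above 0.5 N).
It fails at once if the robot touches the bolt itself instead of using the rod (contact force between any of the fingers, the arm and bolt above 0.3 N).
It fails at once if the bowl, bulb, canister or torch is moved from its place (more than 30 mm) (distance of any of bowl, bulb, canister, torch from where it was at the start of the episode above 0.03 m).
Of cell1, cell2, cell3, cell4 only 2 to 4 are there at a start; the rules pass over those that are not, and their reading is None.
At some moment in a run one of cell1, cell2, cell3, cell4 may be knocked a few centimetres aside while the robot is not near it.
It also fails if it takes over 210 s, if anything falls off the work surface, if the arm or the gripper's body presses on something with over 40 N, if the wrist force passes 120 N, or if a joint passes its speed limit or range.

## Working session

There is one attempt and no reset: what is moved stays moved. The work goes in short steps, Python scripts to look and compute and a tool call to move; the robot and the scene stay as the last step left them, time stands still between calls to the robot, and variables do not carry over. Pictures are saved under pics/ and viewed, and the job is handed in when it is done.

Besides the shell and the picture viewer there is one more tool, called after ">>>" as name(argument=value, ...) on one line, values as JSON. servo_tool: Moves the arm, as the interface text tells. Its arguments: {"type":"object","properties":{"slide":{"type":"array","items":{"type":"array","items":{"type":"number"}}},"twist":{"type":"array","items":{"type":"array","items":{"type":"number"}}},"gripper":{"type":"array","items":{"type":"number"}}},"required":["slide","twist","gripper"]}

```bash
ls -la; mkdir -p pics; python3 - <<'E'
from station import r
import cv2
print(r.sense())
for n in("scene","top"):
    c=r.capture(n); cv2.imwrite(f"pics/{n}0.png",c["image"]); print(n,c["intrinsics"],c["R"],c["t"])
E
```

```text
total 12
drwxr-xr-x  3 agent agent 4096 Dec  7 08:50 .
drwxr-xr-x 23 root  root  4096 Dec  7 08:50 ..
drwxr-xr-x  2 agent agent 4096 Dec  7 08:50 pics
{'time_s': 0.0, 'joints': array([-5.80661618e+01,  2.20908280e+01,  3.80014244e-01, -2.95398755e-02,
       -6.84092861e+01, -1.48182656e+01]), 'joint_velocities': array([-0.006279  ,  0.03186618, -0.04703297, -0.02713396,  0.05491336,
       -0.00753077]), 'effort': array([ 1.06390287e-04, -3.90669858e+01,  1.87406266e+01,  4.21986893e+00,
        1.08411990e-02, -2.07815538e-04]), 'tcp_pos': array([ 0.18380392, -0.59674106,  0.22145906]), 'ee_rot': array([[-9.55769000e-01, -2.94117538e-01, -7.01863844e-04],
       [-2.94118366e-01,  9.55766842e-01,  2.03243836e-03],
       [ 7.30424236e-05,  2.14897263e-03, -9.99997688e-01]]), 'wrist_force': array([ 0.26580322,  0.62117238, -0.56419934]), 'moment': array([0.02480803, 0.00143546, 0.01705578]), 'gripper_width': 0.9966573255824087}
scene [[467.35540711   0.         253.50933356]
 [  0.         467.35540711 198.9897603 ]
 [  0.           0.           1.        ]] [[-0.76506432  0.64395276 -0.00119813]
 [ 0.56152429  0.66622    -0.49075592]
 [-0.31522542 -0.37613262 -0.87129627]] [ 0.45125101 -0.22521895  1.73006344]
top [[409.4161176    0.         257.24221402]
 [  0.         409.4161176  193.2061363 ]
 [  0.           0.           1.        ]] [[ 0.02448459 -0.99968949  0.00462917]
 [-0.99592246 -0.02479398 -0.08673937]
 [ 0.08682722 -0.00248652 -0.99622028]] [-0.05866505  0.54377863  1.52385529]
```

View pics/scene0.png

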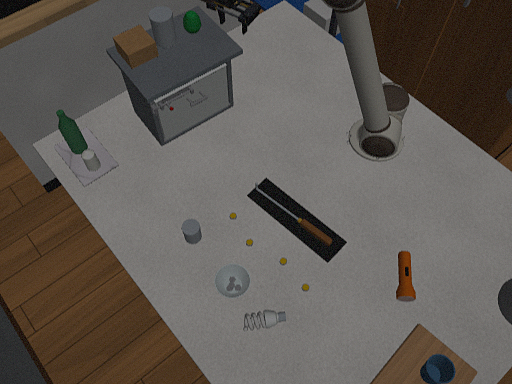

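View pics/top0.png

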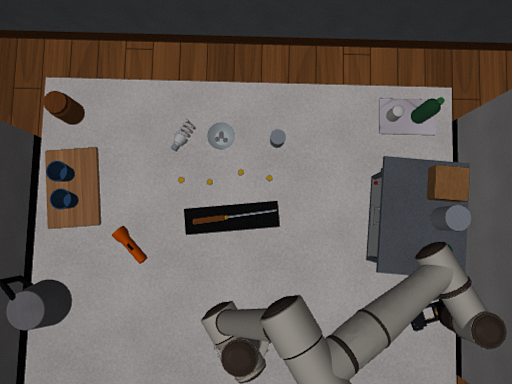

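```bash
cat > h.py <<'E'
from station import r
import cv2, numpy as np
def cap(n): return r.capture(n)
def ray(c,u,v,z):
    d=c["R"].T@np.linalg.inv(c["intrinsics"])@np.array([u,v,1.]); o=-c["R"].T@c["t"]
    return o+d*(z-o[2])/d[2]
def proj(c,X):
    p=c["intrinsics"]@(c["R"]@np.array(X,float)+c["t"]); return p[:2]/p[2]
def crop(c,x0,y0,x1,y1,name,s=None,gain=1.6):
    s=s or min(800/(x1-x0),600/(y1-y0))
    im=cv2.resize(c["image"][y0:y1,x0:x1],None,fx=s,fy=s,interpolation=cv2.INTER_CUBIC)
    im=cv2.convertScaleAbs(im,alpha=gain); 
    cv2.imwrite("pics/"+name+".png",im); print(name,"scale",s,"off",x0,y0)
E
python3 - <<'E'
from h import *
t=cap("top"); s=cap("scene")
crop(t,160,110,300,215,"t1")
crop(t,350,140,480,280,"t2",4.2)
crop(s,100,0,260,150,"s1",4)
crop(s,160,160,360,310,"s2",4)
E
```

```text
t1 scale 5.714285714285714 off 160 110
t2 scale 4.2 off 350 140
s1 scale 4 off 100 0
s2 scale 4 off 160 160
```

View pics/t1.png

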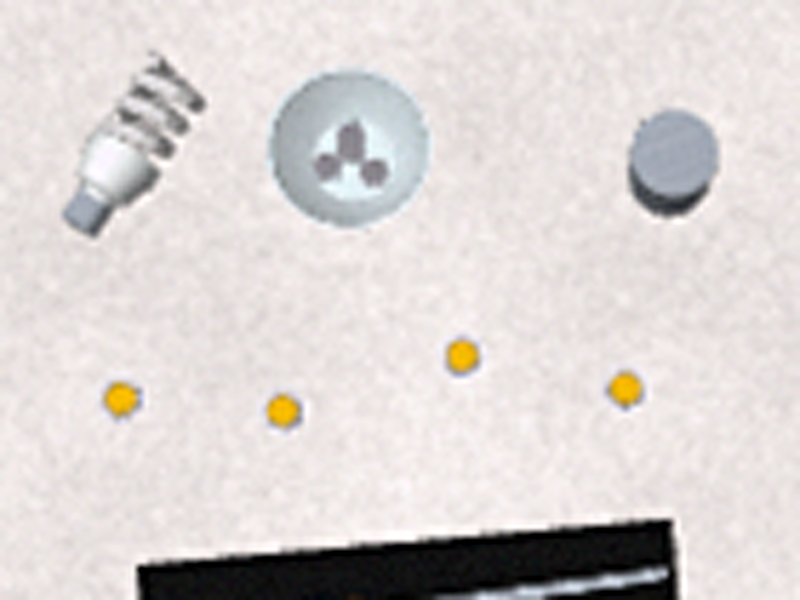

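View pics/t2.png

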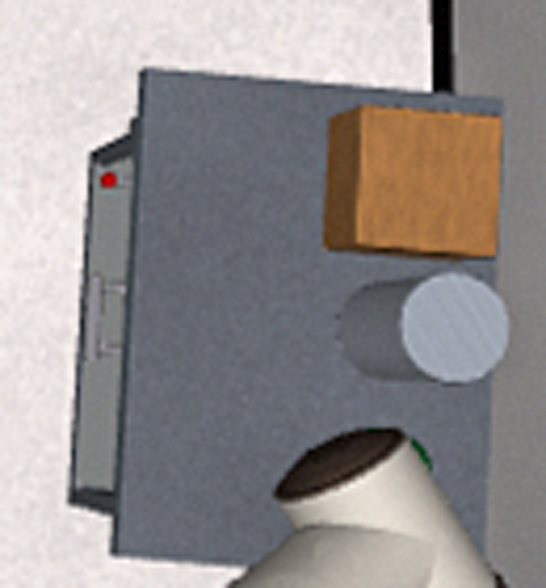

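View pics/s1.png

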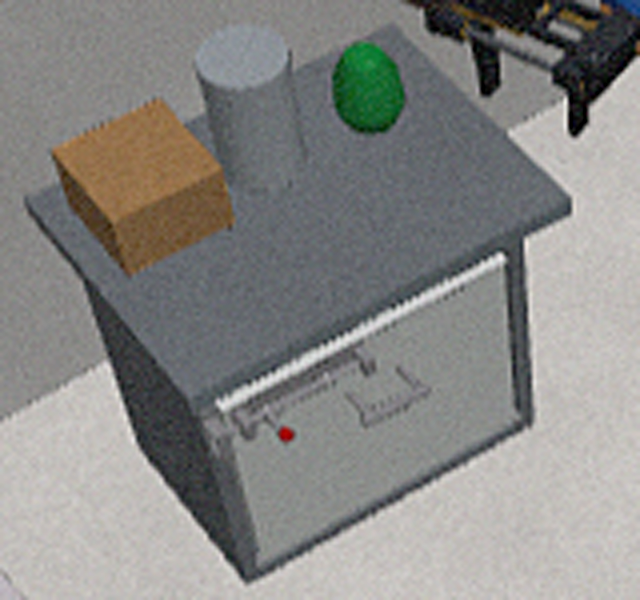

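View pics/s2.png

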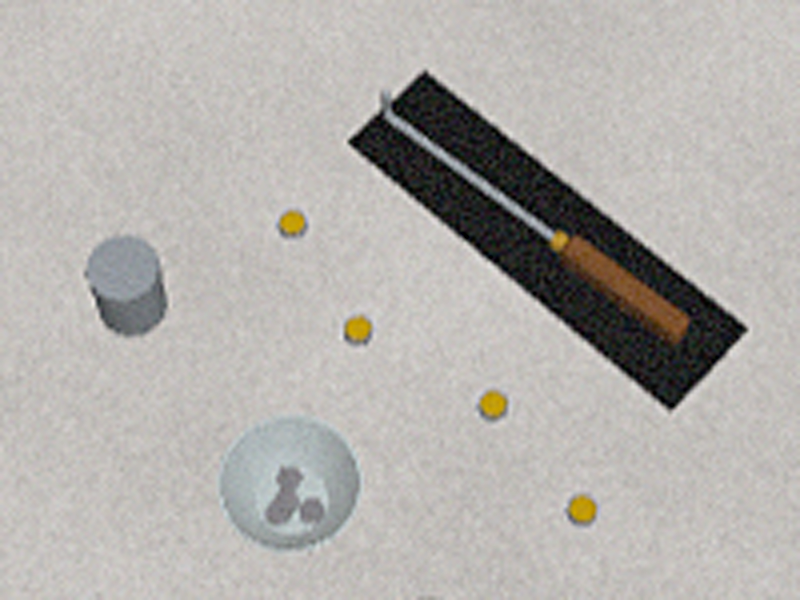

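```bash
cat > m.py <<'E'
from h import *
from scipy.optimize import least_squares
t=cap("top"); s=cap("scene")
T1=lambda x,y:(t,x/5.7143+160-.4,y/5.7143+110-.4)
T2=lambda x,y:(t,x/4.2+350-.4,y/4.2+140-.4)
S1=lambda x,y:(s,x/4+100-.4,y/4-.4)
S2=lambda x,y:(s,x/4+160-.4,y/4+160-.4)
def fit(obs,x0):
    def f(p):
        c,sn=np.cos(p[2]),np.sin(p[2]); o=[]
        for (cam,u,v),X in obs:
            W=[p[0]+c*X[0]-sn*X[1],p[1]+sn*X[0]+c*X[1],X[2]]
            o+=list(proj(cam,W)-[u,v])
        return np.array(o)
    q=least_squares(f,x0,loss='soft_l1'); print(q.x,np.degrees(q.x[2])); print(f(q.x).reshape(-1,2).round(1).tolist()); return q.x
print("unit")
fit([(T2(145,70),(-.045,.18,.308)),(T2(113,553),(-.045,-.18,.308)),(T2(500,98),(.22,.18,.308)),(T2(93,155),(0,.161,0)),(T2(70,503),(0,-.161,0)),
 (S1(192,395),(-.045,.18,.308)),(S1(571,207),(-.045,-.18,.308)),(S1(26,202),(.22,.18,.308)),(S1(248,580),(0,.161,0)),(S1(532,427),(0,-.161,0)),(S1(286,435),(-.0405,.108,.21)),(T2(108,181),(-.0405,.108,.21)) ],[.5,-.4,-1.5])
print("mat")
fit([(T1(137,566),(-.18,.05,.003)),(T1(671,520),(.18,.05,.003)),(S2(425,70),(.18,-.05,.003)),(S2(350,142),(.18,.05,.003)),(S2(745,328),(-.18,-.05,.003)),(S2(672,408),(-.18,.05,.003))],[.5,0,-1.5])
for a,b in (((122,399),(582,510)),((284,411),(493,405)),((462,356),(358,330)),((625,389),(292,223))):
    print(ray(*T1(*a),.0084).round(4),ray(*S2(*b),.0084).round(4))
crop(t,180,195,290,240,"t3")
E
python3 m.py
```

```text
unit
[ 0.46467189 -0.47023937 -1.63476735] -93.66526935693604
[[0.1, -0.5], [0.5, 1.2], [0.5, 0.3], [-1.2, -0.7], [-1.2, 0.5], [-1.1, 0.7], [0.2, -2.5], [-0.4, -1.0], [0.1, 1.4], [0.9, -0.7], [-0.1, 0.1], [-0.3, -0.4]]
mat
[ 0.45131828  0.05181843 -1.46074391] -83.69446093065315
[[-0.5, -0.1], [-0.0, -0.1], [0.0, -0.4], [-1.0, -0.5], [1.0, -0.3], [-0.2, 0.5]]
[0.592  0.2478 0.0084] [0.5937 0.2516 0.0084]
[0.5867 0.1392 0.0084] [0.5884 0.143  0.0084]
[0.6268 0.0211 0.0084] [0.6288 0.0241 0.0084]
[ 0.6072 -0.0887  0.0084] [ 0.6085 -0.0865  0.0084]
t3 scale 7.2727272727272725 off 180 195
```

View pics/t3.png

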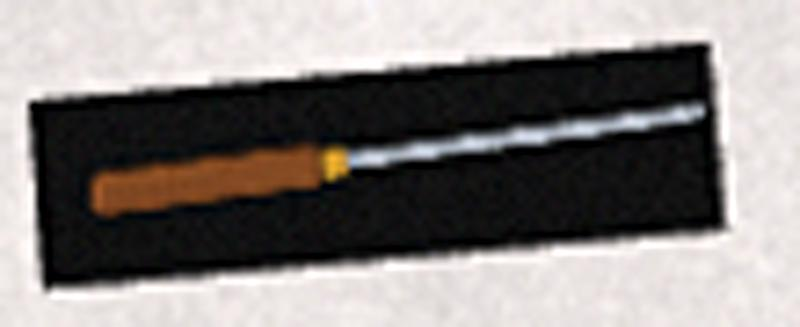

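```bash
cat >> m.py <<'E'
print("rod")
T3=lambda x,y:(t,x/7.2727+180-.4,y/7.2727+195-.4)
fit([(T3(93,195),(-.06,0,.016)),(T3(705,108),(.255,0,.045)),(T3(345,164),(.07,0,.016)),(S2(385,95),(.255,0,.052)),(S2(388,116),(.255,0,.016)),(S2(560,240),(.067,0,.018)),(S2(684,330),(-.06,0,.016))],[.45,.05,-1.46])
E
python3 m.py|tail -3; python3 - <<'E'
from h import *
import numpy as np
s=cap("scene"); crop(s,210,170,350,270,"s3")
E
```

```text
rod
[ 0.44094961  0.13765128 -1.40135775] -80.29188477931876
[[-0.0, 0.5], [-1.3, 0.1], [-0.5, -0.2], [-0.0, -0.6], [-0.8, -0.4], [-0.3, -0.2], [-0.0, 0.3]]
s3 scale 5.714285714285714 off 210 170
```

View pics/s3.png

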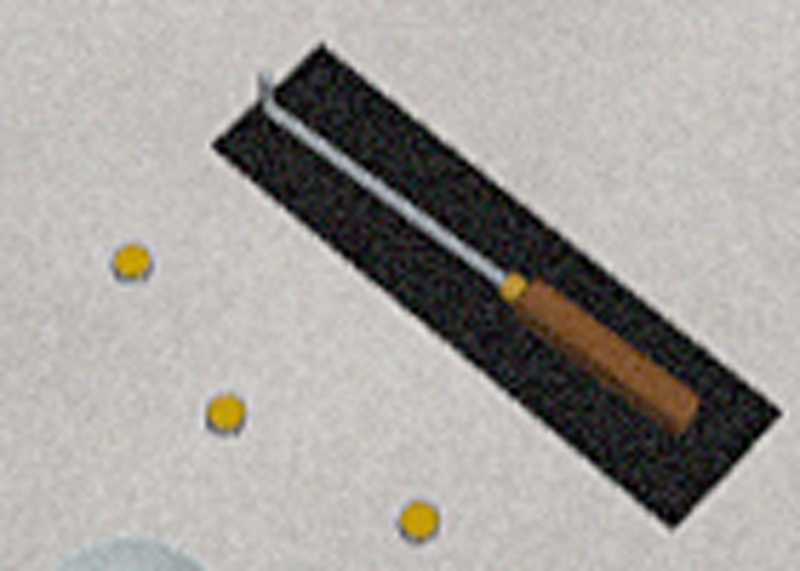

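>>> servo_tool(slide=[[0, 0.9, 0.2], [0, 0.93, 0.2], [0, 0.93, 0.2], [0, 0.93, 0.2], [0, 0.93, 0.2], [0.48, 0.8, 0], [0.48, 0.8, 0], [0.48, 0.8, 0], [0.48, 0.8, 0], [0.48, 0.8, 0], [0.48, 0.8, 0], [0.48, 0.8, 0]], twist=[[0, 0, 0], [0, 0, 0], [0, 0, 0], [0, 0, 0.5], [0, 0, 1], [0, 0, 1], [0, 0, 1], [0, 0, 1], [0, 0, 1], [0, 0, 1], [0, 0, 1], [0, 0, 1]], gripper=[0, 0, 0, 0, 0, 0, 0, 0, 0, 0, 0, 0])

```text
time_s: 1.95
tcp_pos: [0.3861, 0.0178, 0.2831]
ee_rot: [[-0.368, -0.93, 0.002], [-0.93, 0.368, 0.001], [-0.001, -0.001, -1.0]]
wrist_force: [0.2, -1.1, -0.5]
gripper_width: 1.001
```

>>> servo_tool(slide=[[0.16, 0.27, -0.5], [0.16, 0.27, -0.5], [0.16, 0.27, -0.5], [0.16, 0.27, -0.5], [0.16, 0.27, -0.5], [0.16, 0.27, -0.5], [0, 0, -0.4], [0, 0, 0]], twist=[[0, 0, 0.85], [0, 0, 0.85], [0, 0, 0.85], [0, 0, 0.85], [0, 0, 0.85], [0, 0, 0.85], [0, 0, 0], [0, 0, 0]], gripper=[0.3, 0.3, 0.3, 0.3, 0.3, 0.3, 0.3, 0.3])

```text
time_s: 2.95
tcp_pos: [0.4421, 0.1125, 0.0772]
ee_rot: [[0.152, -0.988, -0.004], [-0.988, -0.152, -0.002], [0.002, 0.004, -1.0]]
wrist_force: [-0.1, -0.9, 0.5]
gripper_width: 0.701
```

>>> servo_tool(slide=[[0.04, 0.06, -0.4], [0, 0, -0.4], [0, 0, -0.3], [0, 0, -0.05], [0, 0, 0]], twist=[[0, 0, 0.17], [0, 0, 0], [0, 0, 0], [0, 0, 0], [0, 0, 0]], gripper=[0.3, 0.3, 0.3, 0.3, 0.3])

```text
time_s: 3.58
tcp_pos: [0.4464, 0.1171, 0.0106]
ee_rot: [[0.169, -0.986, 0.002], [-0.986, -0.169, 0.001], [-0.001, -0.002, -1.0]]
wrist_force: [-0.2, -0.1, -0.3]
gripper_width: 0.703
```

>>> servo_tool(slide=[[0, 0, 0], [0, 0, 0], [0, 0, 0], [0, 0, 0], [0, 0, 0], [0, 0, 0]], twist=[[0, 0, 0], [0, 0, 0], [0, 0, 0], [0, 0, 0], [0, 0, 0], [0, 0, 0]], gripper=[1, 1, 1, 1, 1, 1])

```text
time_s: 4.32
tcp_pos: [0.4453, 0.1165, 0.0095]
ee_rot: [[0.169, -0.986, -0.001], [-0.986, -0.169, -0.0], [0.0, 0.001, -1.0]]
wrist_force: [-0.8, -0.0, 2.4]
gripper_width: 0.244
```

>>> servo_tool(slide=[[0, 0, 0.3], [0, 0, 0.6], [0, 0, 0.9], [0, 0, 0.9], [0.4, -0.6, 0.13], [0.4, -0.63, 0], [0.4, -0.63, 0], [0.4, -0.63, 0], [0.4, -0.63, 0], [0.4, -0.63, 0], [0.4, -0.63, 0], [0, 0, 0]], twist=[[0, 0, 0], [0, 0, 0], [0, 0, 0], [0, 0, 0], [0, 0, -0.3], [0, 0, -0.32], [0, 0, -0.32], [0, 0, -0.32], [0, 0, -0.32], [0, 0, -0.32], [0, 0, -0.32], [0, 0, 0]], gripper=[1, 1, 1, 1, 1, 1, 1, 1, 1, 1, 1, 1])

```text
time_s: 5.82
tcp_pos: [0.6142, -0.1485, 0.1776]
ee_rot: [[-0.066, -0.998, -0.002], [-0.998, 0.066, -0.0], [0.0, 0.002, -1.0]]
wrist_force: [1.1, 1.2, -1.4]
gripper_width: 0.249
```

```bash
python3 - <<'E'
from h import *
print(r.sense()["tcp_pos"],r.sense()["ee_rot"][:,1],r.sense()["gripper_width"])
s=cap("scene"); crop(s,140,40,340,190,"s4");t=cap("top"); crop(t,250,130,410,250,"t4")
E
```

```text
[ 0.61420155 -0.14845385  0.17763295] [-0.99779707  0.06632136  0.00157363] 0.2488701804032624
s4 scale 4.0 off 140 40
t4 scale 5.0 off 250 130
```

View pics/s4.png

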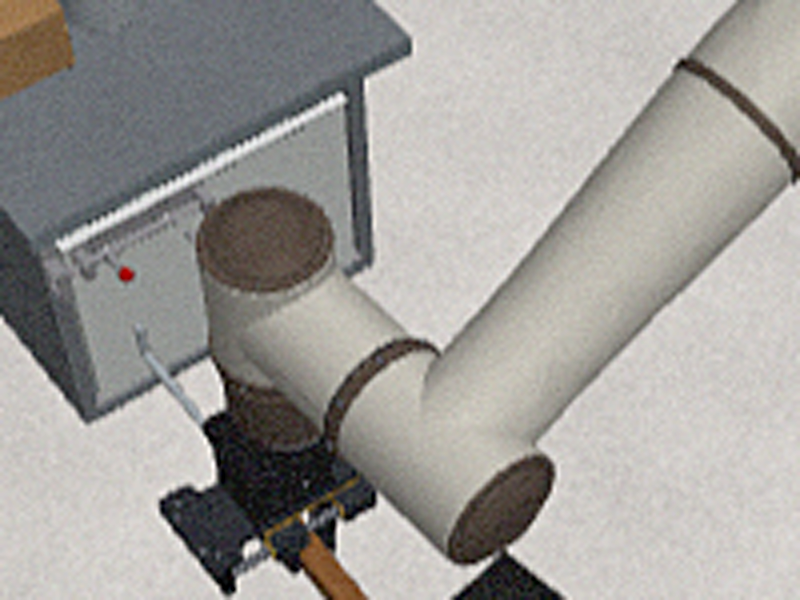

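View pics/t4.png

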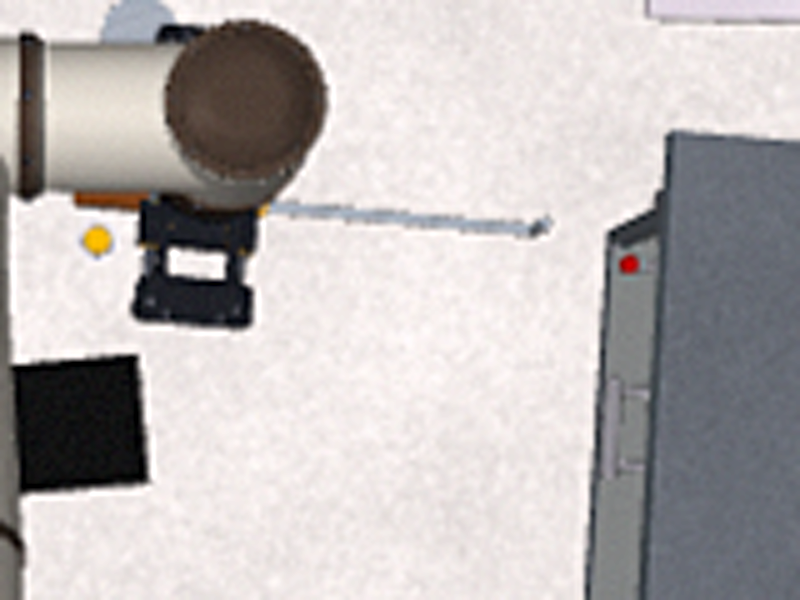

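```bash
cat >> h.py <<'E'
def tri(obs):
    from scipy.optimize import least_squares
    f=lambda X:np.concatenate([proj(c,X)-[u,v] for c,u,v in obs])
    q=least_squares(f,[.5,-.3,.2]); return q.x.round(4),np.abs(q.fun).max().round(2)
def U(p,o=(.4647,-.4702),a=-1.63477):
    c,s=np.cos(a),np.sin(a);d=np.array(p[:2])-o
    return np.array([c*d[0]+s*d[1],-s*d[0]+c*d[1],p[2]]).round(4)
E
python3 - <<'E'
from h import *
s=cap("scene");t=cap("top")
for a,b in (((546,221),(140,329)),((629,264),(126,274))):
    p,e=tri([(t,a[0]/5+250-.4,a[1]/5+130-.4),(s,b[0]/4+140-.4,b[1]/4+40-.4)]); print(p,e,U(p))
E
```

```text
[ 0.6008 -0.3802  0.2158] 0.29 [-0.0985  0.1301  0.2158]
[ 0.5744 -0.4373  0.211 ] 0.11 [-0.0398  0.1074  0.211 ]
```

>>> servo_tool(slide=[[-0.02, -0.3, 0.05], [-0.02, -0.3, 0], [-0.02, -0.3, 0], [-0.016, -0.25, 0], [0, 0, 0], [0, 0, 0]], twist=[[0, 0, 0], [0, 0, 0], [0, 0, 0], [0, 0, 0], [0, 0, 0], [0, 0, 0]], gripper=[1, 1, 1, 1, 1, 1])

```text
time_s: 6.78
tcp_pos: [0.609, -0.2151, 0.1822]
ee_rot: [[-0.063, -0.998, -0.0], [-0.998, 0.063, 0.0], [-0.0, 0.0, -1.0]]
wrist_force: [-0.1, 0.3, -1.9]
gripper_width: 0.25
```

```bash
python3 - <<'E'
from h import *
print(r.sense()["tcp_pos"],r.sense()["wrist_force"])
s=cap("scene"); crop(s,140,80,220,140,"s5");t=cap("top"); crop(t,340,160,400,205,"t5")
E
```

```text
[ 0.60896226 -0.21511553  0.18219762] [-0.14612575  0.27671181 -1.91055034]
s5 scale 10.0 off 140 80
t5 scale 13.333333333333334 off 340 160
```

View pics/s5.png

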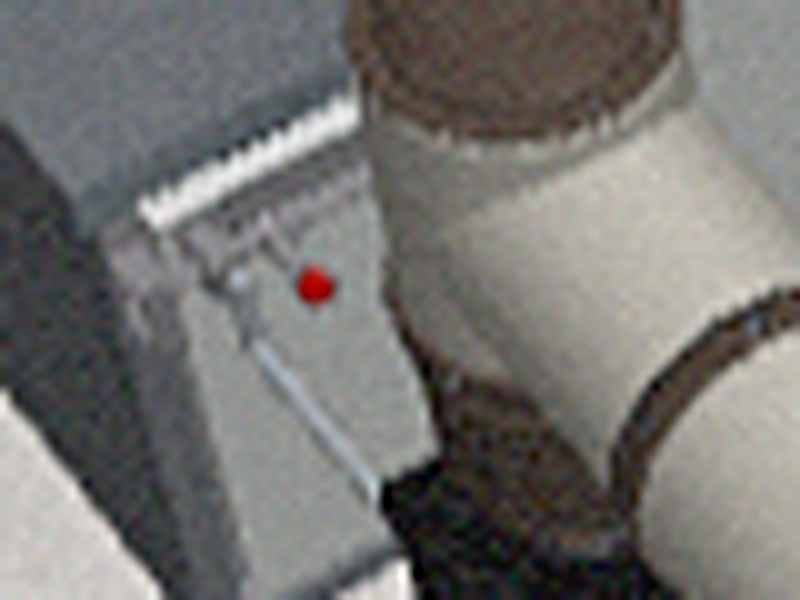

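View pics/t5.png

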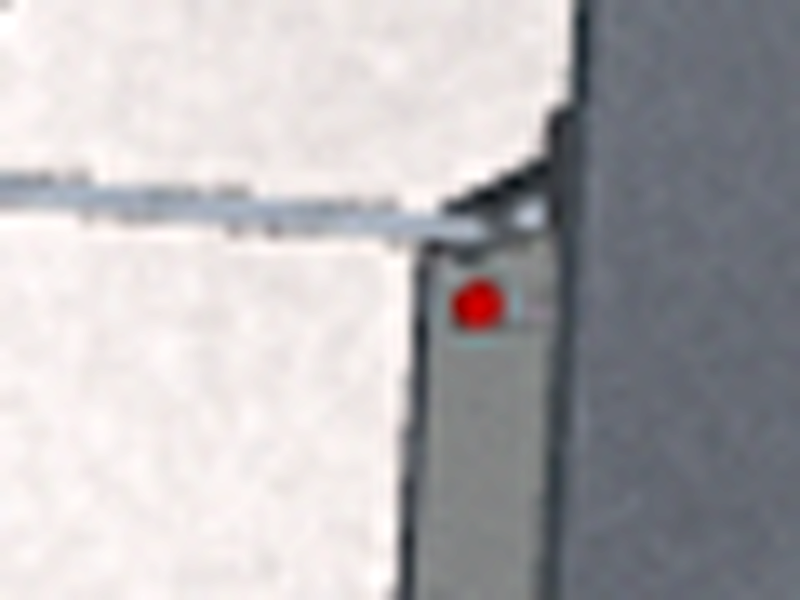

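>>> servo_tool(slide=[[-0.005, -0.08, 0], [-0.2, 0.013, 0], [-0.2, 0.013, 0], [-0.2, 0.013, 0], [-0.15, 0.01, 0], [0, 0, 0], [0, 0, 0], [0, 0, 0]], twist=[[0, 0, 0], [0, 0, 0], [0, 0, 0], [0, 0, 0], [0, 0, 0], [0, 0, 0], [0, 0, 0], [0, 0, 0]], gripper=[1, 1, 1, 1, 1, 1, 1, 1])

```text
time_s: 7.88
tcp_pos: [0.5638, -0.217, 0.1822]
ee_rot: [[-0.063, -0.998, -0.0], [-0.998, 0.063, 0.0], [-0.0, 0.0, -1.0]]
wrist_force: [1.1, 0.4, -1.7]
gripper_width: 0.249
```

```bash
python3 - <<'E'
from h import *
print(r.sense()["tcp_pos"],r.sense()["wrist_force"])
s=cap("scene"); crop(s,140,80,220,140,"s6");t=cap("top"); crop(t,340,160,400,205,"t6")
E
```

```text
[ 0.56381442 -0.21699109  0.18221031] [ 1.1156825   0.35357581 -1.72018049]
s6 scale 10.0 off 140 80
t6 scale 13.333333333333334 off 340 160
```

View pics/s6.png

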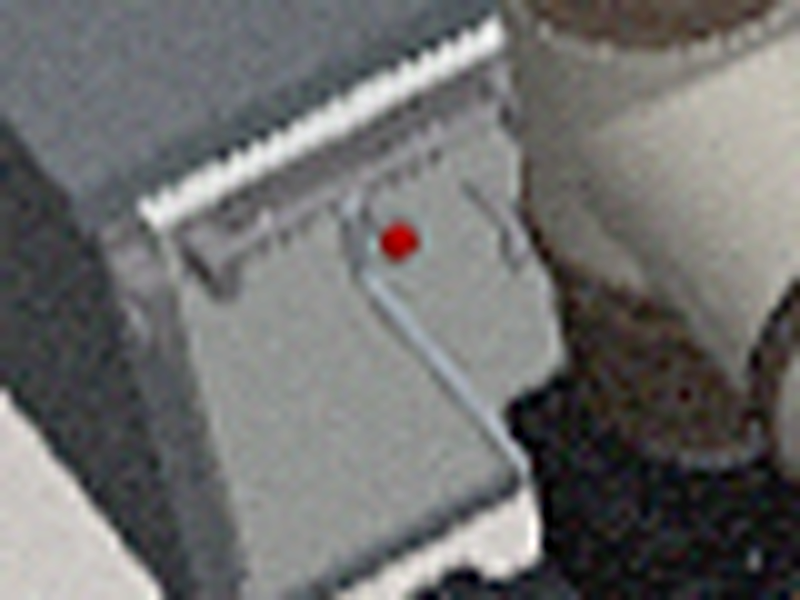

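View pics/t6.png

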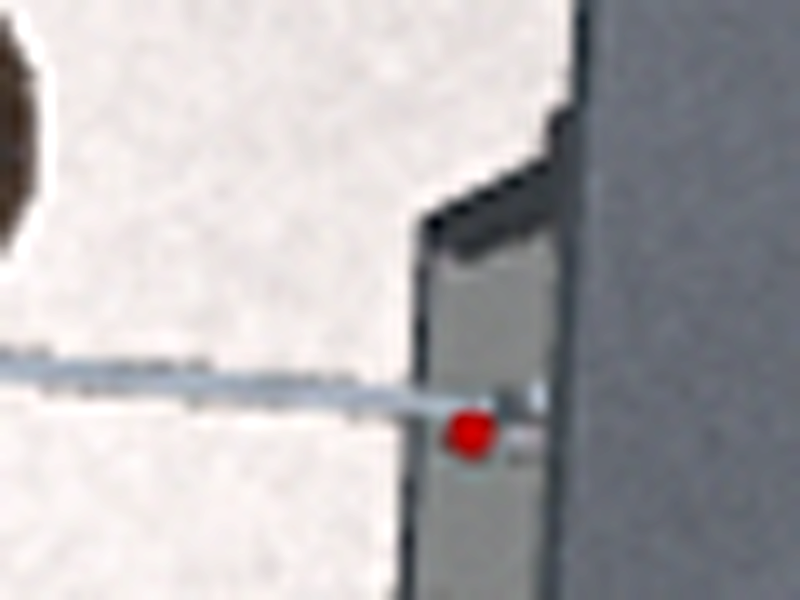

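>>> servo_tool(slide=[[0.08, 0, 0], [0, 0, -0.4], [0, 0, -0.4], [0, 0, -0.37], [-0.4, 0.026, 0], [-0.4, 0.026, 0], [-0.4, 0.026, 0], [-0.28, 0.02, 0], [-0.007, -0.11, 0], [-0.007, -0.11, 0], [0, 0, 0]], twist=[[0, 0, 0], [0, 0, 0], [0, 0, 0], [0, 0, 0], [0, 0, 0], [0, 0, 0], [0, 0, 0], [0, 0, 0], [0, 0, 0], [0, 0, 0], [0, 0, 0]], gripper=[1, 1, 1, 1, 1, 1, 1, 1, 1, 1, 1])

```text
time_s: 9.35
tcp_pos: [0.4798, -0.225, 0.1121]
ee_rot: [[-0.063, -0.998, 0.0], [-0.998, 0.063, -0.0], [0.0, -0.001, -1.0]]
wrist_force: [-0.4, -0.2, -1.7]
gripper_width: 0.25
```

```bash
python3 - <<'E'
from h import *
print(r.sense()["tcp_pos"],r.sense()["wrist_force"],U(r.sense()["tcp_pos"]))
s=cap("scene"); crop(s,140,60,260,150,"s7");t=cap("top"); crop(t,340,160,420,220,"t7")
E
```

```text
[ 0.47976717 -0.22495233  0.11206137] [-0.37779591 -0.15022184 -1.73361308] [-0.2457 -0.0006  0.1121]
s7 scale 6.666666666666667 off 140 60
t7 scale 10.0 off 340 160
```

View pics/s7.png

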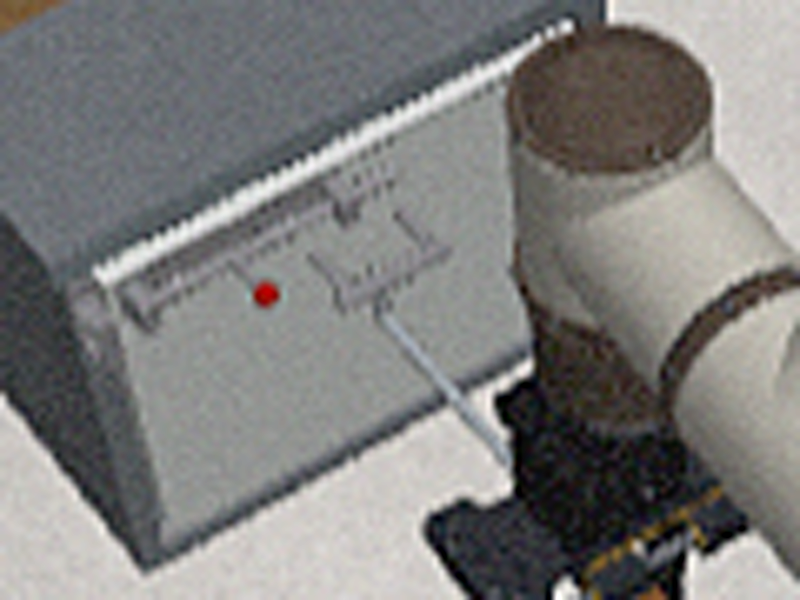

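View pics/t7.png

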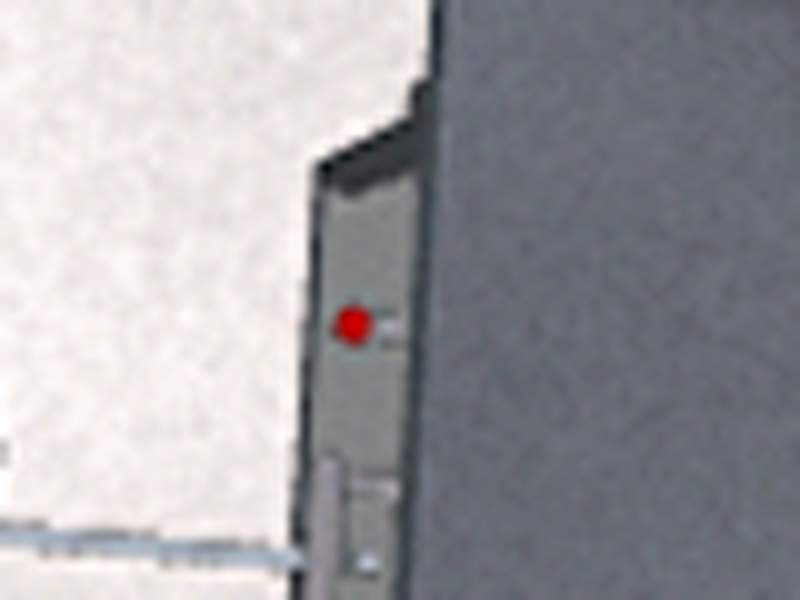

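>>> servo_tool(slide=[[0, 0.05, 0.2], [0, 0, 0.25], [0, 0, 0.17], [0, 0, 0]], twist=[[0, 0, 0], [0, 0, 0], [0, 0, 0], [0, 0, 0]], gripper=[1, 1, 1, 1])

```text
time_s: 9.95
tcp_pos: [0.4797, -0.2213, 0.1509]
ee_rot: [[-0.062, -0.998, 0.003], [-0.998, 0.062, -0.001], [0.0, -0.003, -1.0]]
wrist_force: [-0.3, 0.8, -1.3]
gripper_width: 0.249
```

```bash
python3 - <<'E'
from h import *
print(r.sense()["tcp_pos"],r.sense()["wrist_force"],U(r.sense()["tcp_pos"]))
s=cap("scene"); crop(s,140,60,260,150,"s8");t=cap("top"); crop(t,340,170,420,230,"t8")
E
```

```text
[ 0.47969771 -0.22130604  0.15086857] [-0.33191722  0.82204596 -1.25959508] [-0.2493 -0.0009  0.1509]
s8 scale 6.666666666666667 off 140 60
t8 scale 10.0 off 340 170
```

View pics/s8.png

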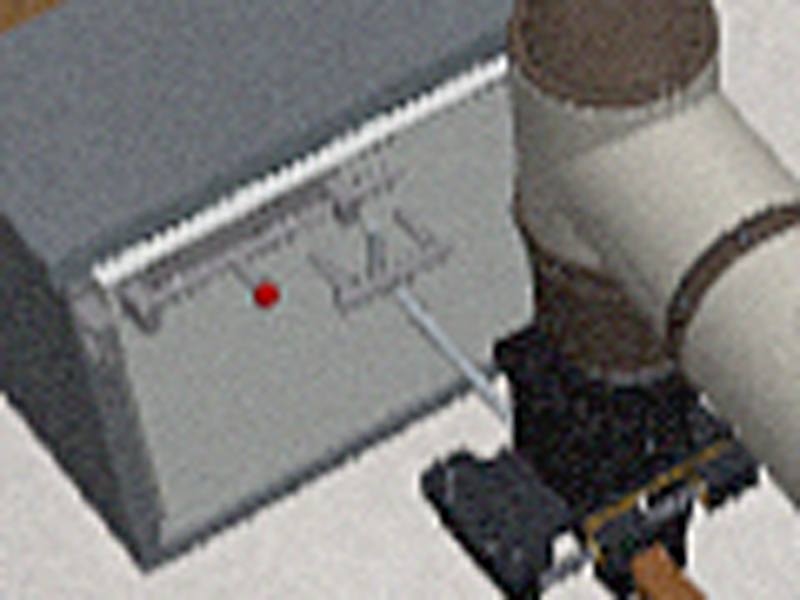

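View pics/t8.png

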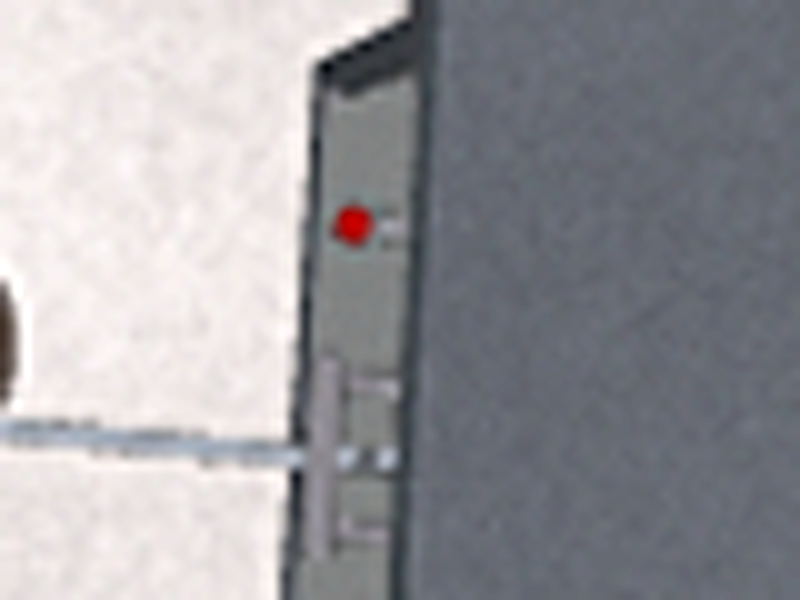

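>>> servo_tool(slide=[[0.013, 0.2, -0.07], [0.013, 0.21, -0.07], [0.013, 0.21, -0.07], [0.01, 0.147, -0.086], [0.01, 0.147, -0.086], [0.01, 0.147, -0.086], [0.008, 0.128, -0.114], [0.008, 0.128, -0.114], [0.008, 0.128, -0.114], [0, 0, 0]], twist=[[0, 0, 0], [0, 0, 0], [0, 0, 0], [0, 0, 0], [0, 0, 0], [0, 0, 0], [0, 0, 0], [0, 0, 0], [0, 0, 0], [0, 0, 0]], gripper=[1, 1, 1, 1, 1, 1, 1, 1, 1, 1])

```text
time_s: 11.3
tcp_pos: [0.484, -0.134, 0.1]
ee_rot: [[-0.062, -0.998, -0.002], [-0.998, 0.062, 0.0], [-0.0, 0.002, -1.0]]
wrist_force: [0.0, -1.1, -1.7]
gripper_width: 0.248
```

```bash
python3 - <<'E'
from h import *
print(r.sense()["tcp_pos"],r.sense()["wrist_force"],U(r.sense()["tcp_pos"]))
s=cap("scene"); crop(s,140,60,260,150,"s9")
E
```

```text
[ 0.48399708 -0.13398125  0.10000061] [ 0.04607194 -1.09867137 -1.74650136] [-0.3368 -0.0022  0.1   ]
s9 scale 6.666666666666667 off 140 60
```

View pics/s9.png

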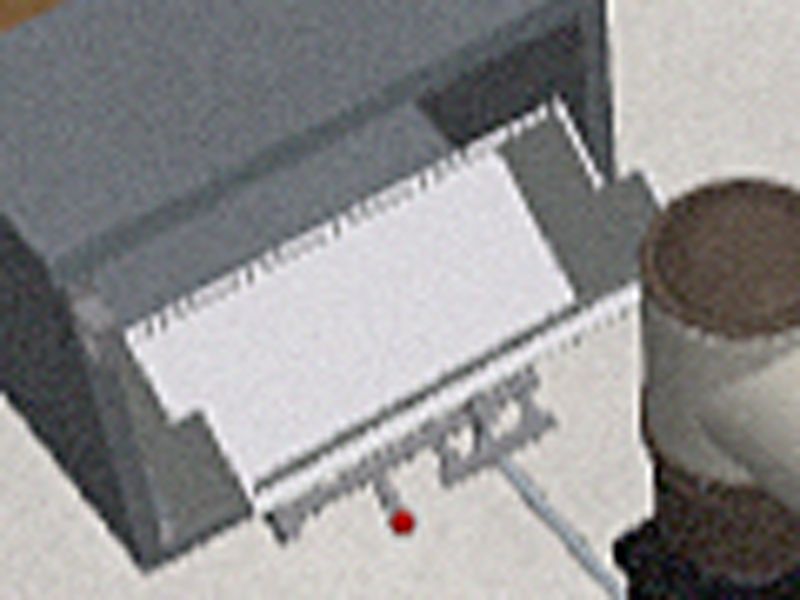

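>>> servo_tool(slide=[[0.01, 0.15, -0.19], [0.01, 0.15, -0.19], [0.005, 0.08, -0.18], [0.005, 0.08, -0.18], [0, 0, 0], [0, 0, 0], [0, 0, -0.25], [0, 0, -0.25], [0, 0, 0]], twist=[[0, 0, 0], [0, 0, 0], [0, 0, 0], [0, 0, 0], [0, 0, 0], [0, 0, 0], [0, 0, 0], [0, 0, 0], [0, 0, 0]], gripper=[1, 1, 1, 1, 1, 1, 1, 1, 1])

```text
time_s: 12.48
tcp_pos: [0.4858, -0.1072, 0.026]
ee_rot: [[-0.063, -0.998, -0.002], [-0.998, 0.063, -0.0], [0.0, 0.002, -1.0]]
wrist_force: [-0.2, 0.3, -1.2]
gripper_width: 0.25
```

```bash
python3 - <<'E'
from h import *
print(r.sense()["tcp_pos"],r.sense()["wrist_force"],U(r.sense()["tcp_pos"]))
s=cap("scene"); crop(s,140,60,300,180,"s10");t=cap("top");crop(t,300,160,420,250,"t10")
E
```

```text
[ 0.4857811  -0.10721531  0.02596376] [-0.15950987  0.30915878 -1.20274832] [-0.3636 -0.0022  0.026 ]
s10 scale 5.0 off 140 60
t10 scale 6.666666666666667 off 300 160
```

View pics/s10.png

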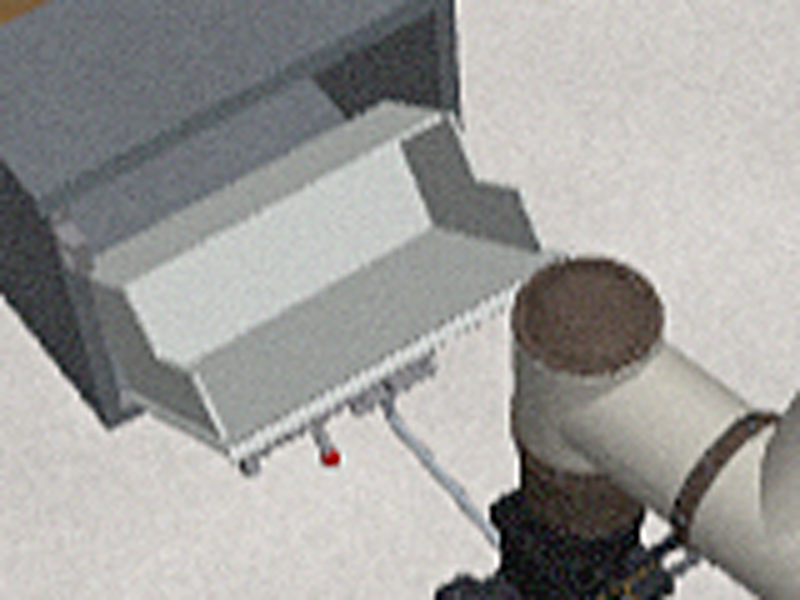

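View pics/t10.png

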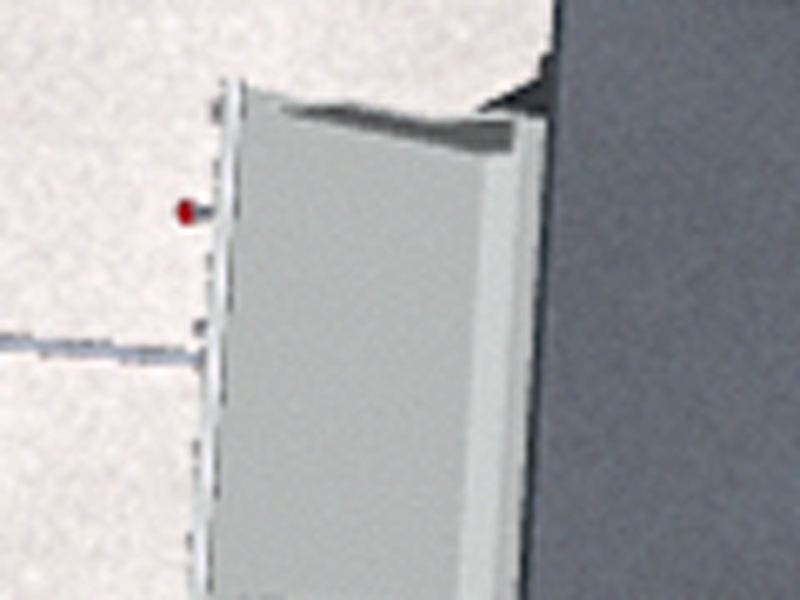

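>>> servo_tool(slide=[[0, 0, -0.13], [0.03, 0.5, 0], [0.03, 0.5, 0], [0.03, 0.5, 0.1], [0, 0, 0.5], [-0.2, 0.55, 0.3], [-0.2, 0.55, 0], [-0.2, 0.55, 0], [-0.16, 0.55, 0], [0, 0, -0.3], [0, 0, -0.3], [0, 0, 0]], twist=[[0, 0, 0], [0, 0, 0], [0, 0, 0], [0, 0, 0], [0, 0, 0], [0, 0, 0.5], [0, 0, 0.5], [0, 0, 0.5], [0, 0, 0.5], [0, 0, 0], [0, 0, 0], [0, 0, 0]], gripper=[1, 1, 1, 1, 1, 1, 1, 1, 1, 1, 1, 1])

```text
time_s: 14.08
tcp_pos: [0.4452, 0.1146, 0.0357]
ee_rot: [[0.147, -0.989, -0.002], [-0.989, -0.147, -0.001], [0.001, 0.003, -1.0]]
wrist_force: [-0.1, -0.1, -1.6]
gripper_width: 0.254
```

>>> servo_tool(slide=[[0, 0, -0.2], [0, 0, -0.15], [0, 0, -0.06], [0, 0, 0], [0, 0, 0]], twist=[[0, 0, 0], [0, 0, 0], [0, 0, 0], [0, 0, 0], [0, 0, 0]], gripper=[1, 1, 1, 1, 1])

```text
time_s: 14.7
tcp_pos: [0.4463, 0.1152, 0.0122]
ee_rot: [[0.147, -0.989, 0.001], [-0.989, -0.147, 0.0], [-0.0, -0.001, -1.0]]
wrist_force: [0.6, -0.1, -1.3]
gripper_width: 0.254
```

>>> servo_tool(slide=[[0, 0, 0], [0, 0, 0], [0, 0, 0], [0, 0, 0.3], [0, 0, 0.6], [0, 0, 0.6], [0, 0.8, 0], [0, 0.8, 0], [-0.3, 0.8, 0]], twist=[[0, 0, 0], [0, 0, 0], [0, 0, 0], [0, 0, 0], [0, 0, 0], [0, 0, 0], [0, 0, 0], [0, 0, 0], [0, 0, 0]], gripper=[0.45, 0.45, 0.45, 0.45, 0.45, 0.45, 0.45, 0.45, 0.45])

```text
time_s: 15.82
tcp_pos: [0.4286, 0.2608, 0.1023]
ee_rot: [[0.145, -0.989, 0.001], [-0.989, -0.145, 0.001], [-0.001, -0.001, -1.0]]
wrist_force: [0.3, 0.4, -0.1]
gripper_width: 0.548
```

```bash
python3 - <<'E'
from h import *
print(r.sense()["tcp_pos"],r.sense()["wrist_force"],r.sense()["joints"])
s=cap("scene"); crop(s,160,160,360,310,"s11");t=cap("top");crop(t,160,110,300,240,"t11",5)
E
```

```text
[0.42856282 0.26079086 0.10227589] [ 0.26908889  0.42858849 -0.06926921] [ 4.99051998e+01  1.74576836e+01 -2.61239250e+01  2.02855062e-02
 -4.63326472e+01 -4.15609320e+01]
s11 scale 4.0 off 160 160
t11 scale 5 off 160 110
```

View pics/s11.png

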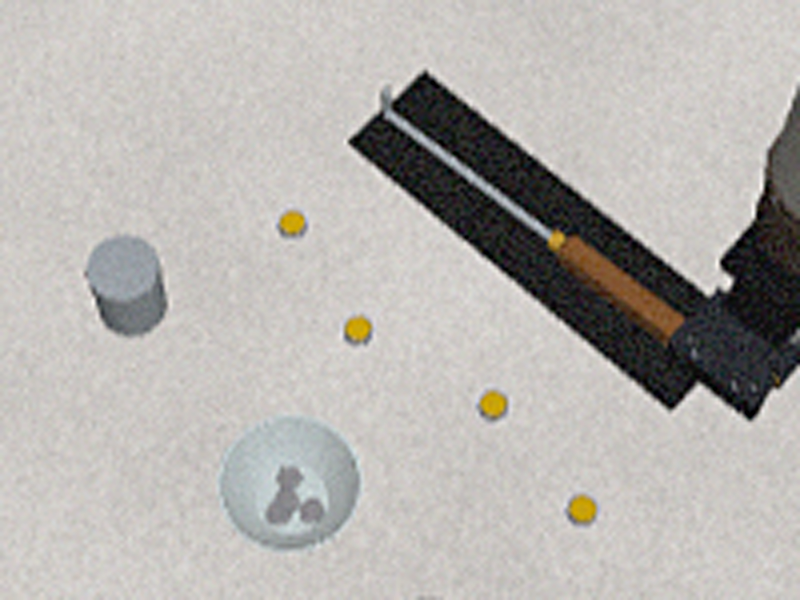

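View pics/t11.png

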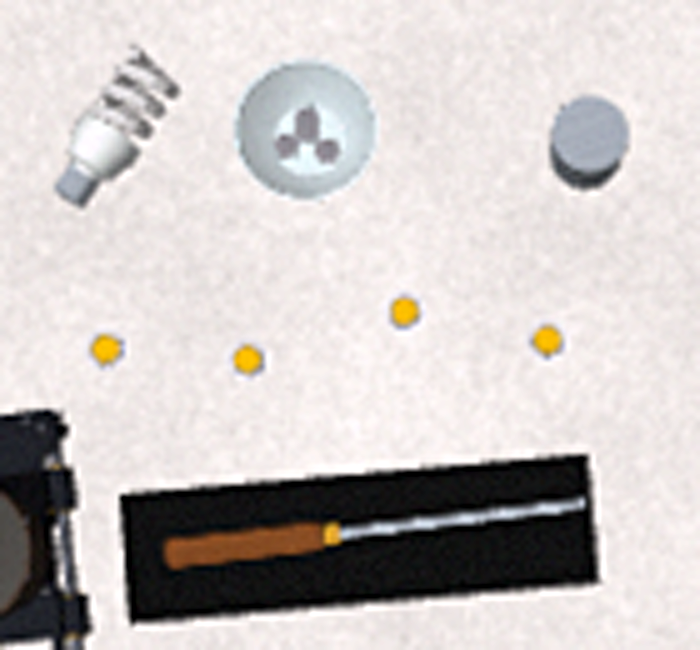

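>>> servo_tool(slide=[[0.7, -0.05, 0], [0.7, -0.05, 0], [0.7, -0.05, 0], [0.63, -0.03, 0], [0, 0, -0.4], [0, 0, -0.4], [0, 0, -0.4], [0, 0, 0]], twist=[[0, 0, 0], [0, 0, 0], [0, 0, 0], [0, 0, 0], [0, 0, 0], [0, 0, 0], [0, 0, 0], [0, 0, 0]], gripper=[0.45, 0.45, 0.45, 0.45, 0.45, 0.45, 0.45, 0.45])

```text
time_s: 16.92
tcp_pos: [0.5904, 0.2467, 0.0277]
ee_rot: [[0.146, -0.989, -0.005], [-0.989, -0.146, -0.003], [0.002, 0.005, -1.0]]
wrist_force: [0.7, -0.0, 0.3]
gripper_width: 0.55
```

```bash
python3 - <<'E'
from h import *
t=cap("top"); 
print(r.sense()["tcp_pos"]); print("canister",ray(t,590/5+160,130/5+110,.076))
s=cap("scene"); crop(s,220,220,380,340,"s12")
E
```

```text
[0.59155174 0.24752843 0.0293627 ]
canister [ 0.75469535 -0.11663029  0.076     ]
s12 scale 5.0 off 220 220
```

View pics/s12.png

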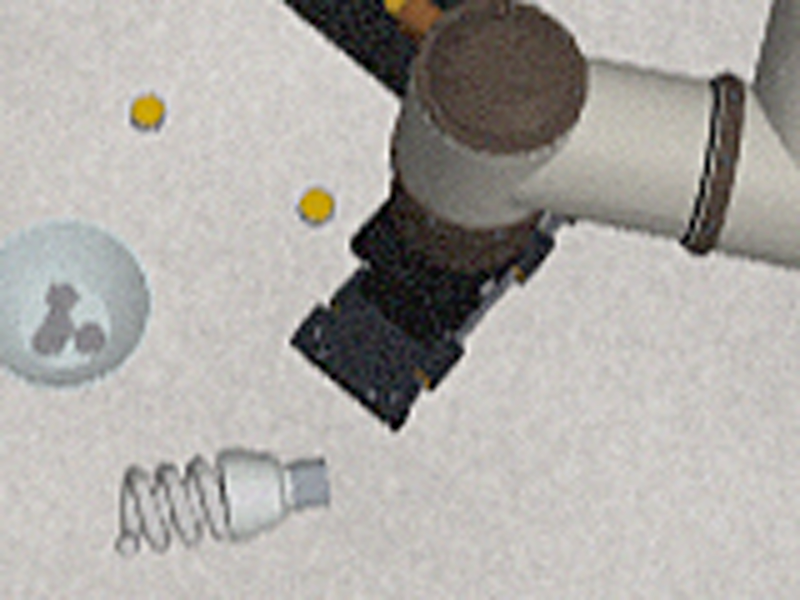

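>>> servo_tool(slide=[[0.03, 0.03, -0.2], [0, 0, -0.15], [0, 0, -0.08], [0, 0, 0], [0, 0, 0], [0, 0, 0], [0, 0, 0], [0, 0, 0], [0, 0, 0]], twist=[[0, 0, 0], [0, 0, 0], [0, 0, 0], [0, 0, 0], [0, 0, 0], [0, 0, 0], [0, 0, 0], [0, 0, 0], [0, 0, 0]], gripper=[0.45, 0.45, 0.45, 0.45, 1, 1, 1, 1, 1])

```text
time_s: 18.15
tcp_pos: [0.5938, 0.2501, 0.0044]
ee_rot: [[0.147, -0.989, 0.0], [-0.989, -0.147, 0.0], [-0.0, -0.0, -1.0]]
wrist_force: [-0.9, -0.3, 1.5]
gripper_width: 0.251
```

>>> servo_tool(slide=[[0, 0, 0.3], [0, 0, 0.6], [0, 0, 0.6], [0, 0, 0.6], [0, 0, 0.6], [0, 0, 0]], twist=[[0, 0, 0], [0, 0, 0], [0, 0, 0], [0, 0, 0], [0, 0, 0], [0, 0, 0]], gripper=[1, 1, 1, 1, 1, 1])

```text
time_s: 18.9
tcp_pos: [0.5957, 0.2511, 0.1716]
ee_rot: [[0.147, -0.989, 0.008], [-0.989, -0.147, 0.005], [-0.004, -0.009, -1.0]]
wrist_force: [-1.1, -0.5, -0.2]
gripper_width: 0.252
```

```bash
python3 - <<'E'
from h import *
print(r.sense()["tcp_pos"],r.sense()["gripper_width"])
s=cap("scene"); crop(s,220,190,380,310,"s13")
t=cap("top");crop(t,150,120,270,210,"t13")
E
```

```text
[0.59568432 0.25109379 0.17157004] 0.25209581403443965
s13 scale 5.0 off 220 190
t13 scale 6.666666666666667 off 150 120
```

View pics/s13.png

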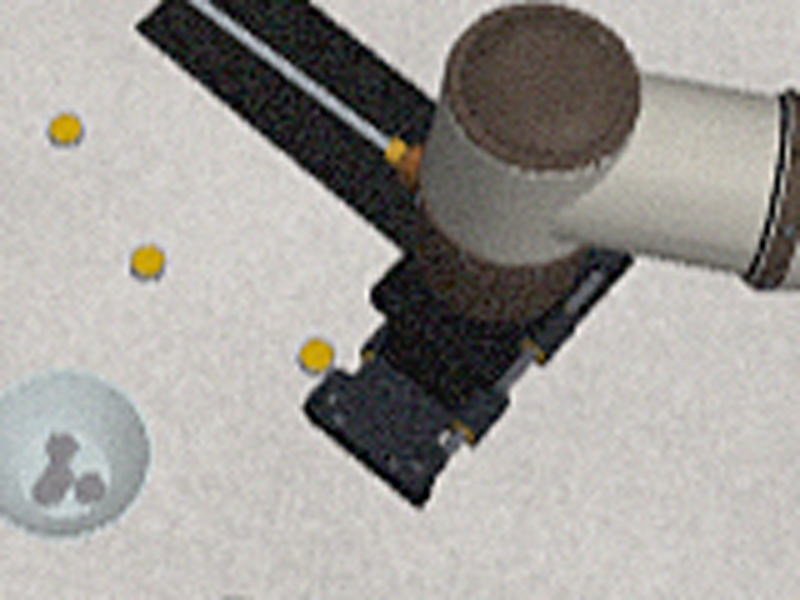

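View pics/t13.png

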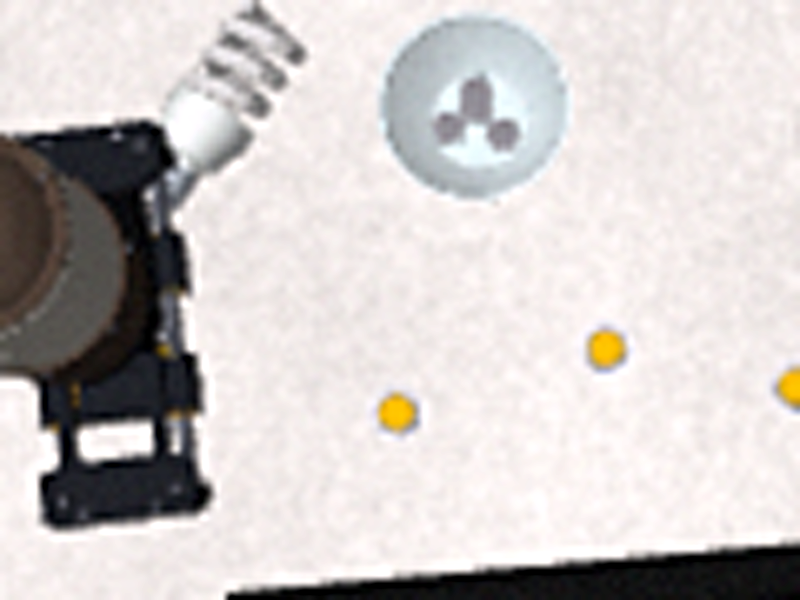

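>>> servo_tool(slide=[[-0.1, -0.5, 0.2], [-0.17, -0.86, 0.2], [-0.17, -0.87, 0.1], [-0.18, -0.87, 0], [-0.18, -0.87, 0], [-0.18, -0.87, 0], [-0.18, -0.87, 0], [-0.18, -0.87, 0], [-0.18, -0.87, 0], [-0.18, -0.87, 0], [-0.18, -0.87, 0], [-0.17, -0.83, 0]], twist=[[0, 0, 0], [0, 0, -0.2], [0, 0, -0.2], [0, 0, -0.2], [0, 0, -0.2], [0, 0, -0.2], [0, 0, -0.2], [0, 0, -0.2], [0, 0, -0.2], [0, 0, -0.2], [0, 0, -0.2], [0, 0, 0]], gripper=[1, 1, 1, 1, 1, 1, 1, 1, 1, 1, 1, 1])

```text
time_s: 20.5
tcp_pos: [0.4685, -0.3531, 0.1958]
ee_rot: [[-0.064, -0.998, -0.002], [-0.998, 0.064, 0.001], [-0.0, 0.002, -1.0]]
wrist_force: [0.9, 0.3, -0.0]
gripper_width: 0.252
```

```bash
python3 - <<'E'
from h import *
print(r.sense()["tcp_pos"],r.sense()["gripper_width"],U(r.sense()["tcp_pos"]),r.sense()["ee_rot"][:,1])
s=cap("scene"); crop(s,140,20,300,140,"s14")
E
```

```text
[ 0.4685396  -0.35314093  0.19576365] 0.2520005561054666 [-0.1171 -0.0037  0.1958] [-0.99798029  0.06350222  0.00167843]
s14 scale 5.0 off 140 20
```

View pics/s14.png

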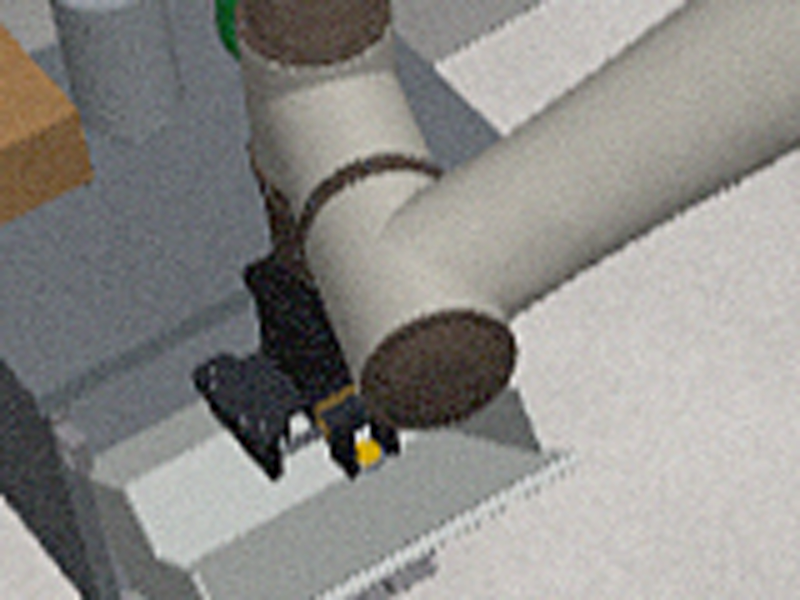

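>>> servo_tool(slide=[[0, 0, -0.4], [0, 0, -0.4], [0, 0, 0], [0, 0, 0], [0, 0, 0], [0, 0, 0.5], [0, 0, 0.5], [0, 0.8, 0], [0, 0.8, 0]], twist=[[0, 0, 0], [0, 0, 0], [0, 0, 0], [0, 0, 0], [0, 0, 0], [0, 0, 0], [0, 0, 0], [0, 0, 0], [0, 0, 0]], gripper=[1, 1, 1, 0.45, 0.45, 0.45, 0.45, 0.45, 0.45])

```text
time_s: 21.68
tcp_pos: [0.471, -0.2544, 0.2094]
ee_rot: [[-0.064, -0.998, 0.003], [-0.998, 0.064, -0.001], [0.0, -0.003, -1.0]]
wrist_force: [-0.5, 0.6, 0.8]
gripper_width: 0.547
```

```bash
python3 - <<'E'
from h import *
print(r.sense()["tcp_pos"],r.sense()["gripper_width"])
s=cap("scene"); crop(s,140,60,340,210,"s15")
t=cap("top");crop(t,160,110,400,290,"t15")
E
```

```text
[ 0.47099857 -0.25440599  0.2094319 ] 0.5472560194932872
s15 scale 4.0 off 140 60
t15 scale 3.3333333333333335 off 160 110
```

View pics/s15.png

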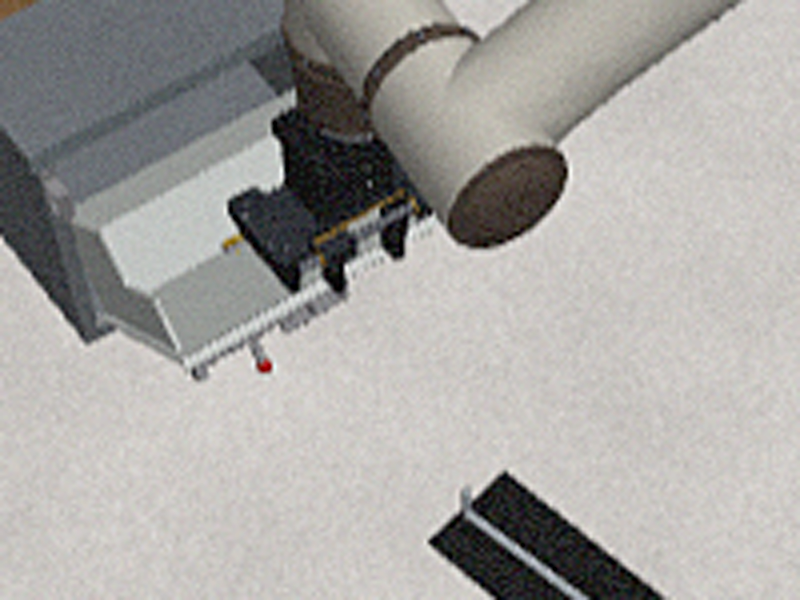

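View pics/t15.png

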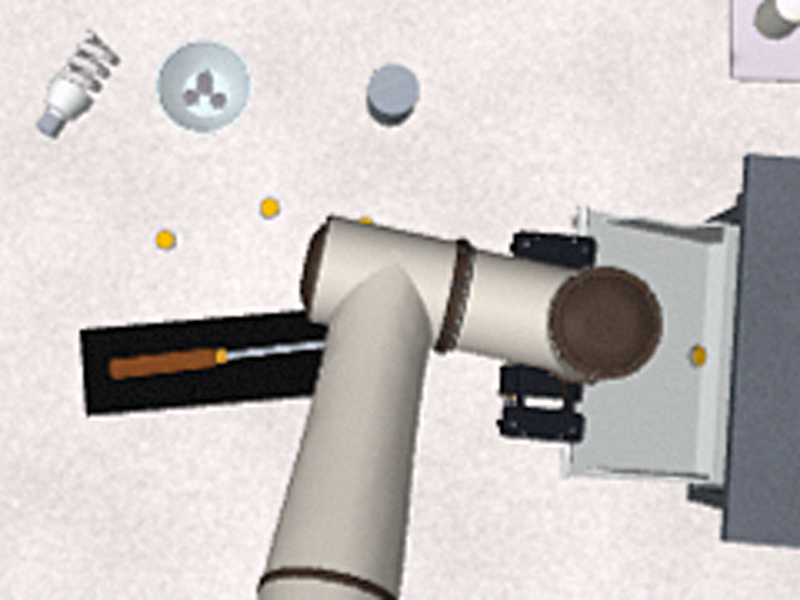

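>>> servo_tool(slide=[[0.4, 0.5, 0], [0.47, 0.57, 0], [0.47, 0.57, -0.3], [0.47, 0.57, -0.6], [0.47, 0.57, -0.7], [0, 0, -0.7], [0, 0, -0.6], [0, 0, 0], [0, 0, 0]], twist=[[0, 0, 0], [0, 0, 0], [0, 0, 0], [0, 0, 0], [0, 0, 0], [0, 0, 0], [0, 0, 0], [0, 0, 0], [0, 0, 0]], gripper=[0.45, 0.45, 0.45, 0.45, 0.45, 0.45, 0.45, 0.45, 0.45])

```text
time_s: 22.9
tcp_pos: [0.6091, -0.0887, 0.036]
ee_rot: [[-0.062, -0.998, 0.003], [-0.998, 0.062, -0.0], [0.0, -0.003, -1.0]]
wrist_force: [0.1, -0.4, -0.4]
gripper_width: 0.552
```

```bash
python3 - <<'E'
from h import *
print(r.sense()["tcp_pos"],r.sense()["gripper_width"])
s=cap("scene"); crop(s,150,150,350,300,"s16")
t=cap("top");crop(t,160,110,400,290,"t16")
E
```

```text
[ 0.60906383 -0.08869319  0.03597249] 0.5522239121848438
s16 scale 4.0 off 150 150
t16 scale 3.3333333333333335 off 160 110
```

View pics/s16.png

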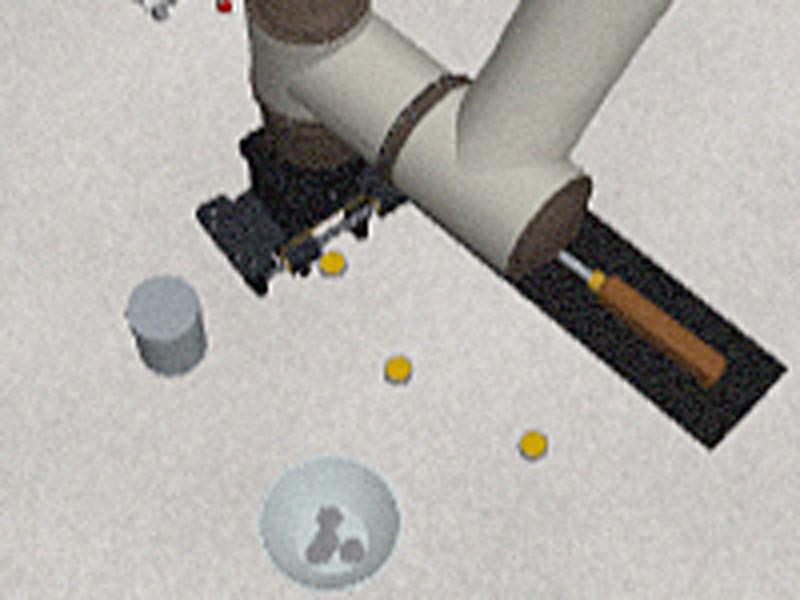

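View pics/t16.png

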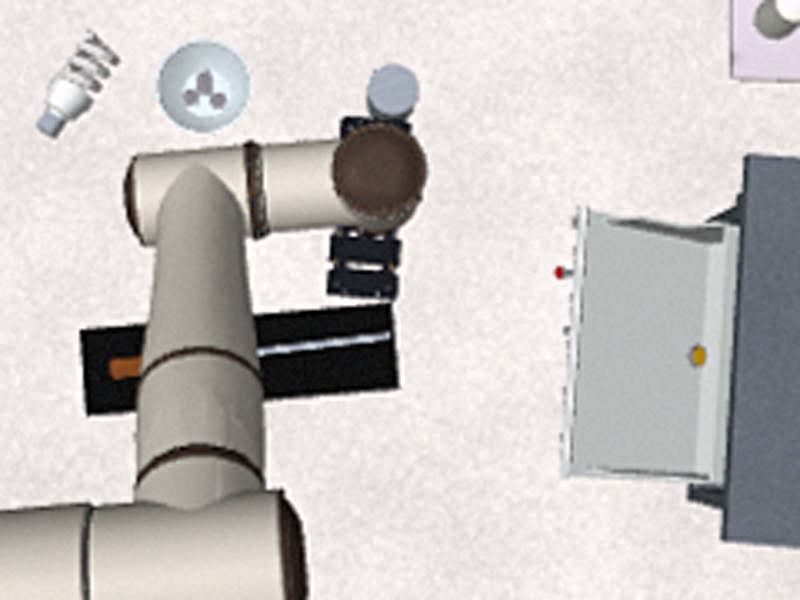

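>>> servo_tool(slide=[[-0.02, 0.02, -0.25], [0, 0, -0.2], [0, 0, -0.08], [0, 0, 0], [0, 0, 0], [0, 0, 0], [0, 0, 0], [0, 0, 0], [0, 0, 0.3], [0, 0, 0.7], [0, 0, 0.8], [0, 0, 0.8]], twist=[[0, 0, 0], [0, 0, 0], [0, 0, 0], [0, 0, 0], [0, 0, 0], [0, 0, 0], [0, 0, 0], [0, 0, 0], [0, 0, 0], [0, 0, 0], [0, 0, 0], [0, 0, 0]], gripper=[0.45, 0.45, 0.45, 0.45, 1, 1, 1, 1, 1, 1, 1, 1])

```text
time_s: 24.5
tcp_pos: [0.6063, -0.0872, 0.1613]
ee_rot: [[-0.062, -0.998, 0.001], [-0.998, 0.062, -0.0], [-0.0, -0.001, -1.0]]
wrist_force: [1.4, 0.0, -0.6]
gripper_width: 0.259
```

>>> servo_tool(slide=[[-0.29, -0.73, 0.15], [-0.3, -0.74, 0.15], [-0.3, -0.74, 0.15], [-0.3, -0.74, 0.1], [-0.3, -0.74, 0], [-0.28, -0.74, 0], [0, 0, 0], [0, 0, -0.4], [0, 0, -0.4], [0, 0, 0], [0, 0, 0], [0, 0, 0]], twist=[[0, 0, 0], [0, 0, 0], [0, 0, 0], [0, 0, 0], [0, 0, 0], [0, 0, 0], [0, 0, 0], [0, 0, 0], [0, 0, 0], [0, 0, 0], [0, 0, 0], [0, 0, 0]], gripper=[1, 1, 1, 1, 1, 1, 1, 1, 1, 1, 0.45, 0.45])

```text
time_s: 26.0
tcp_pos: [0.501, -0.3531, 0.145]
ee_rot: [[-0.062, -0.998, 0.003], [-0.998, 0.062, -0.001], [0.001, -0.003, -1.0]]
wrist_force: [0.5, -0.4, 0.6]
gripper_width: 0.404
```

>>> servo_tool(slide=[[0, 0, 0], [0, 0, 0.5], [0, 0, 0.5], [0, 0.8, 0], [0.2, 0.8, 0], [0.3, 0.8, 0], [0.35, 0.8, 0], [0.35, 0.8, 0], [0.35, 0.8, 0], [0.35, 0.8, 0]], twist=[[0, 0, 0], [0, 0, 0], [0, 0, 0], [0, 0, 0], [0, 0, 0], [0, 0, 0], [0, 0, 0], [0, 0, 0], [0, 0, 0], [0, 0, 0]], gripper=[0.45, 0.45, 0.45, 0.45, 0.45, 0.45, 0.45, 0.45, 0.45, 0.45])

```text
time_s: 27.25
tcp_pos: [0.6147, -0.0153, 0.204]
ee_rot: [[-0.062, -0.998, 0.001], [-0.998, 0.062, 0.0], [-0.0, -0.001, -1.0]]
wrist_force: [0.9, -0.6, 0.3]
gripper_width: 0.552
```

```bash
python3 - <<'E'
from h import *
print(r.sense()["tcp_pos"],r.sense()["gripper_width"])
s=cap("scene"); crop(s,150,150,350,300,"s17")
t=cap("top");crop(t,160,110,400,290,"t17")
E
```

```text
[ 0.6147001  -0.01530992  0.20399062] 0.5520066147837293
s17 scale 4.0 off 150 150
t17 scale 3.3333333333333335 off 160 110
```

View pics/s17.png

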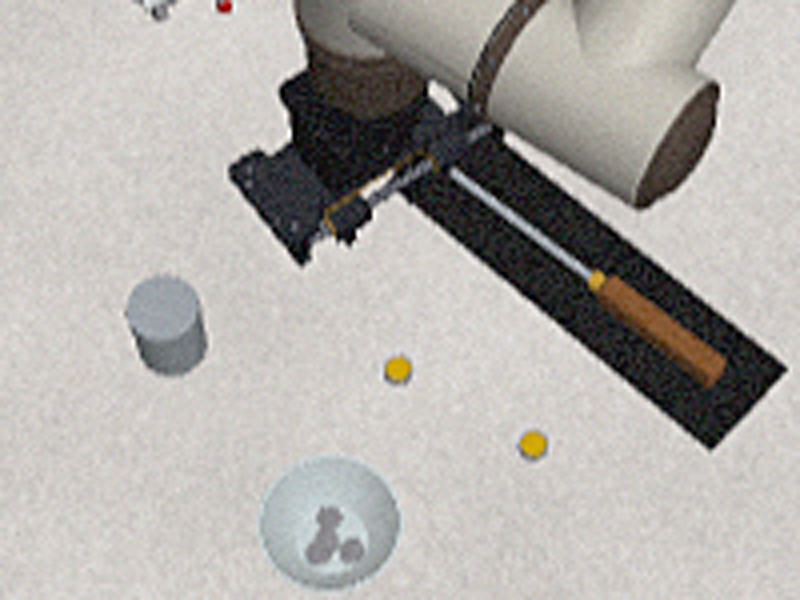

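View pics/t17.png

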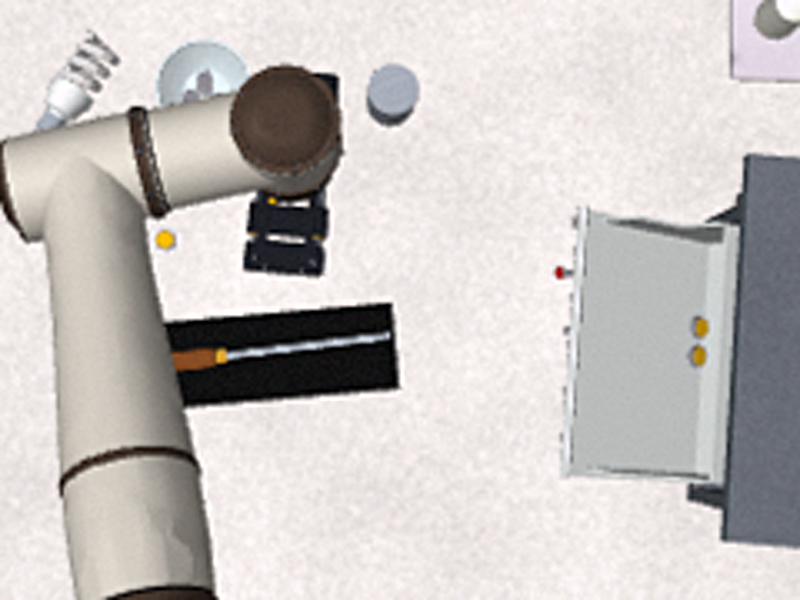

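>>> servo_tool(slide=[[0.11, 0.32, -0.5], [0.11, 0.31, -0.7], [0, 0, -0.8], [0, 0, -0.8], [0, 0, 0], [0, 0, 0]], twist=[[0, 0, 0], [0, 0, 0], [0, 0, 0], [0, 0, 0], [0, 0, 0], [0, 0, 0]], gripper=[0.45, 0.45, 0.45, 0.45, 0.45, 0.45])

```text
time_s: 28.1
tcp_pos: [0.6288, 0.0206, 0.0374]
ee_rot: [[-0.062, -0.998, 0.003], [-0.998, 0.062, 0.0], [-0.0, -0.003, -1.0]]
wrist_force: [0.7, 0.0, 0.4]
gripper_width: 0.551
```

>>> servo_tool(slide=[[-0.02, 0.03, -0.25], [0, 0, -0.2], [0, 0, -0.1], [0, 0, 0], [0, 0, 0], [0, 0, 0], [0, 0, 0], [0, 0, 0], [0, 0, 0.3], [0, 0, 0.7], [0, 0, 0.8], [0, 0, 0.8]], twist=[[0, 0, 0], [0, 0, 0], [0, 0, 0], [0, 0, 0], [0, 0, 0], [0, 0, 0], [0, 0, 0], [0, 0, 0], [0, 0, 0], [0, 0, 0], [0, 0, 0], [0, 0, 0]], gripper=[0.45, 0.45, 0.45, 0.45, 1, 1, 1, 1, 1, 1, 1, 1])

```text
time_s: 29.6
tcp_pos: [0.6261, 0.0225, 0.1613]
ee_rot: [[-0.062, -0.998, 0.001], [-0.998, 0.062, 0.0], [-0.0, -0.001, -1.0]]
wrist_force: [0.4, 0.4, -0.4]
gripper_width: 0.261
```

>>> servo_tool(slide=[[-0.37, -0.77, 0.15], [-0.38, -0.78, 0.15], [-0.38, -0.78, 0.15], [-0.38, -0.78, 0.1], [-0.38, -0.78, 0], [-0.38, -0.78, 0], [-0.38, -0.78, 0], [-0.37, -0.77, 0], [0, 0, 0], [0, 0, -0.4], [0, 0, -0.4], [0, 0, 0]], twist=[[0, 0, 0], [0, 0, 0], [0, 0, 0], [0, 0, 0], [0, 0, 0], [0, 0, 0], [0, 0, 0], [0, 0, 0], [0, 0, 0], [0, 0, 0], [0, 0, 0], [0, 0, 0]], gripper=[1, 1, 1, 1, 1, 1, 1, 1, 1, 1, 1, 1])

```text
time_s: 31.1
tcp_pos: [0.4441, -0.3495, 0.1425]
ee_rot: [[-0.062, -0.998, -0.003], [-0.998, 0.062, 0.002], [-0.001, 0.003, -1.0]]
wrist_force: [0.9, 0.9, -0.6]
gripper_width: 0.261
```

>>> servo_tool(slide=[[0, 0, 0], [0, 0, 0], [0, 0, 0], [0, 0, 0.5], [0, 0, 0.5], [0.1, 0.8, 0], [0.25, 0.8, 0], [0.25, 0.8, 0], [0.25, 0.8, 0], [0.25, 0.8, 0], [0.25, 0.8, 0], [0.25, 0.8, 0]], twist=[[0, 0, 0], [0, 0, 0], [0, 0, 0], [0, 0, 0], [0, 0, 0], [0, 0, 0], [0, 0, 0], [0, 0, 0], [0, 0, 0], [0, 0, 0], [0, 0, 0], [0, 0, 0]], gripper=[0.45, 0.45, 0.45, 0.45, 0.45, 0.45, 0.45, 0.45, 0.45, 0.45, 0.45, 0.45])

```text
time_s: 32.6
tcp_pos: [0.5413, -0.0129, 0.204]
ee_rot: [[-0.062, -0.998, 0.001], [-0.998, 0.062, 0.0], [-0.0, -0.001, -1.0]]
wrist_force: [0.8, -0.9, 0.3]
gripper_width: 0.551
```

```bash
python3 - <<'E'
from h import *
print(r.sense()["tcp_pos"],r.sense()["gripper_width"])
s=cap("scene"); crop(s,150,150,350,300,"s18")
t=cap("top");crop(t,160,110,400,290,"t18")
E
```

```text
[ 0.54130959 -0.01288014  0.20399212] 0.5506542453411326
s18 scale 4.0 off 150 150
t18 scale 3.3333333333333335 off 160 110
```

View pics/s18.png

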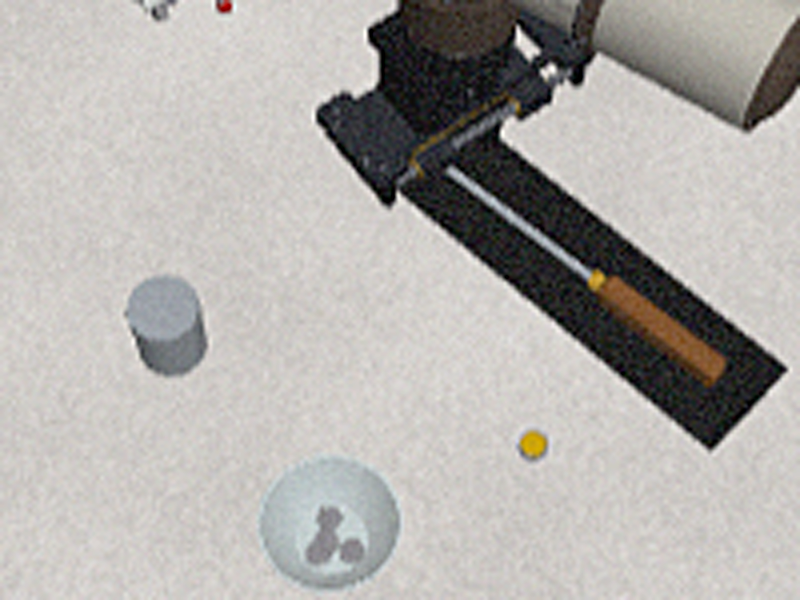

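View pics/t18.png

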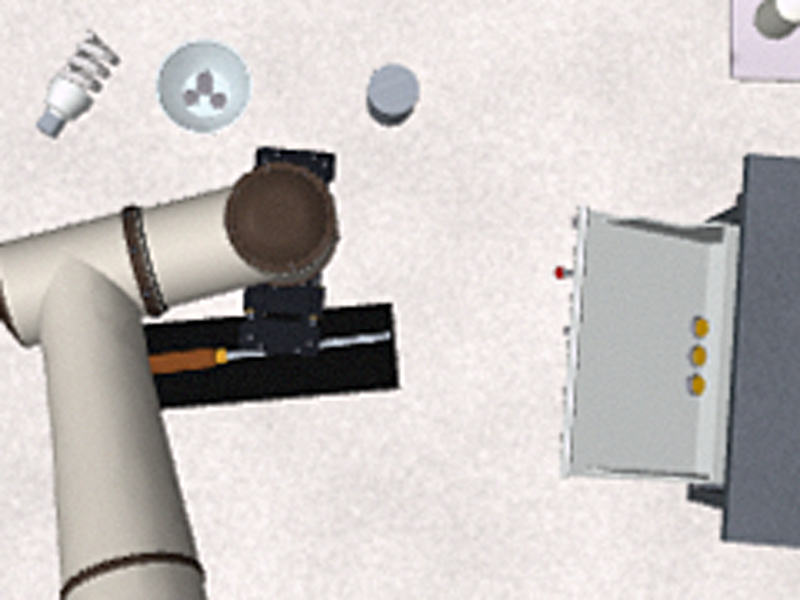

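>>> servo_tool(slide=[[0.19, 0.64, 0], [0.19, 0.64, -0.3], [0.19, 0.64, -0.5], [0.2, 0.65, -0.7], [0, 0, -0.7], [0, 0, -0.6], [0, 0, 0], [0, 0, 0]], twist=[[0, 0, 0], [0, 0, 0], [0, 0, 0], [0, 0, 0], [0, 0, 0], [0, 0, 0], [0, 0, 0], [0, 0, 0]], gripper=[0.45, 0.45, 0.45, 0.45, 0.45, 0.45, 0.45, 0.45])

```text
time_s: 33.7
tcp_pos: [0.5883, 0.1397, 0.037]
ee_rot: [[-0.062, -0.998, 0.003], [-0.998, 0.062, 0.001], [-0.001, -0.003, -1.0]]
wrist_force: [-0.1, -0.9, 0.3]
gripper_width: 0.549
```

```bash
python3 - <<'E'
from h import *
print(r.sense()["tcp_pos"],r.sense()["gripper_width"])
s=cap("scene"); crop(s,230,200,330,275,"s19")
E
```

```text
[0.58834735 0.13972768 0.03700326] 0.5494831973139447
s19 scale 8.0 off 230 200
```

View pics/s19.png

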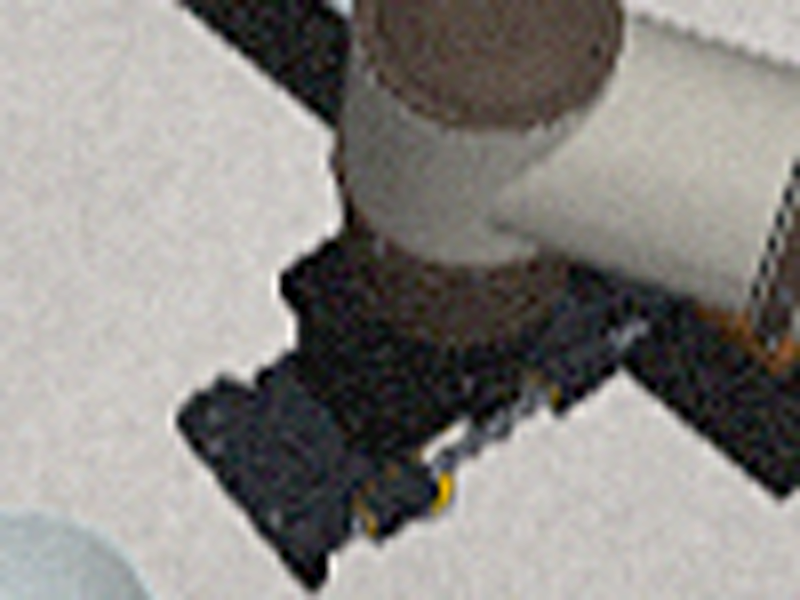

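>>> servo_tool(slide=[[-0.01, 0.02, -0.25], [0, 0, -0.2], [0, 0, -0.1], [0, 0, 0], [0, 0, 0], [0, 0, 0], [0, 0, 0], [0, 0, 0], [0, 0, 0.3], [0, 0, 0.7], [0, 0, 0.8], [0, 0, 0.8]], twist=[[0, 0, 0], [0, 0, 0], [0, 0, 0], [0, 0, 0], [0, 0, 0], [0, 0, 0], [0, 0, 0], [0, 0, 0], [0, 0, 0], [0, 0, 0], [0, 0, 0], [0, 0, 0]], gripper=[0.45, 0.45, 0.45, 0.45, 1, 1, 1, 1, 1, 1, 1, 1])

```text
time_s: 35.25
tcp_pos: [0.5865, 0.1407, 0.1613]
ee_rot: [[-0.062, -0.998, 0.001], [-0.998, 0.062, 0.0], [-0.001, -0.001, -1.0]]
wrist_force: [0.5, 1.1, -1.2]
gripper_width: 0.259
```

>>> servo_tool(slide=[[-0.1, -0.82, 0.15], [-0.1, -0.83, 0.15], [-0.1, -0.82, 0.15], [-0.1, -0.83, 0.1], [-0.1, -0.82, 0], [-0.1, -0.83, 0], [-0.1, -0.82, 0], [-0.1, -0.83, 0], [-0.1, -0.82, 0], [-0.1, -0.83, 0], [0, 0, 0]], twist=[[0, 0, 0], [0, 0, 0], [0, 0, 0], [0, 0, 0], [0, 0, 0], [0, 0, 0], [0, 0, 0], [0, 0, 0], [0, 0, 0], [0, 0, 0], [0, 0, 0]], gripper=[1, 1, 1, 1, 1, 1, 1, 1, 1, 1, 1])

```text
time_s: 36.62
tcp_pos: [0.5255, -0.3572, 0.1921]
ee_rot: [[-0.067, -0.998, 0.001], [-0.998, 0.067, -0.001], [0.001, -0.001, -1.0]]
wrist_force: [0.5, -0.8, -0.2]
gripper_width: 0.258
```

>>> servo_tool(slide=[[0, 0, -0.4], [0, 0, -0.4], [0, 0, 0], [0, 0, 0], [0, 0, 0], [0, 0, 0], [0, 0, 0.5], [0, 0, 0.5], [0, 0.8, 0], [0, 0.8, 0], [0, 0.8, 0], [0, 0.8, 0]], twist=[[0, 0, 0], [0, 0, 0], [0, 0, 0], [0, 0, 0], [0, 0, 0], [0, 0, 0], [0, 0, 0], [0, 0, 0], [0, 0, 0], [0, 0, 0], [0, 0, 0], [0, 0, 0]], gripper=[1, 1, 1, 0.45, 0.45, 0.45, 0.45, 0.45, 0.45, 0.45, 0.45, 0.45])

```text
time_s: 38.12
tcp_pos: [0.5265, -0.1608, 0.204]
ee_rot: [[-0.063, -0.998, 0.001], [-0.998, 0.063, -0.0], [0.0, -0.001, -1.0]]
wrist_force: [-0.0, 0.1, 0.5]
gripper_width: 0.548
```

```bash
python3 - <<'E'
from h import *
print(r.sense()["tcp_pos"],r.sense()["gripper_width"])
s=cap("scene"); crop(s,140,60,380,240,"s20")
t=cap("top");crop(t,160,110,400,290,"t20")
E
```

```text
[ 0.52648645 -0.16078695  0.20396704] 0.5475529919507992
s20 scale 3.3333333333333335 off 140 60
t20 scale 3.3333333333333335 off 160 110
```

View pics/s20.png

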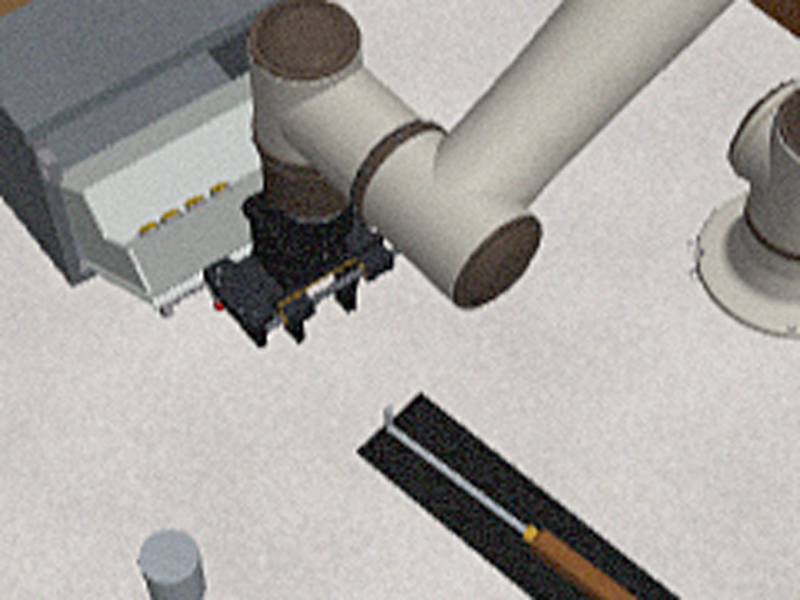

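View pics/t20.png

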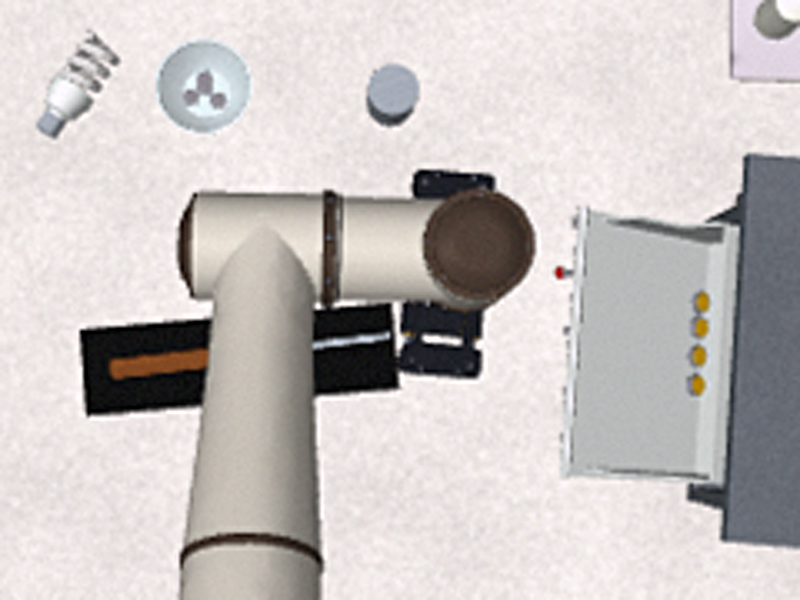

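>>> servo_tool(slide=[[-0.2, 0.76, 0], [-0.23, 0.76, 0], [-0.23, 0.77, 0], [-0.23, 0.77, -0.4], [-0.23, 0.77, -0.6], [-0.22, 0.77, -0.6], [0, 0, -0.6], [0, 0, 0], [0, 0, 0]], twist=[[0, 0, 0], [0, 0, 0.4], [0, 0, 0.4], [0, 0, 0.4], [0, 0, 0.4], [0, 0, 0.4], [0, 0, 0], [0, 0, 0], [0, 0, 0]], gripper=[0.45, 0.45, 0.45, 0.45, 0.45, 0.45, 0.45, 0.45, 0.45])

```text
time_s: 39.35
tcp_pos: [0.4473, 0.1138, 0.0726]
ee_rot: [[0.146, -0.989, 0.002], [-0.989, -0.146, 0.001], [-0.0, -0.002, -1.0]]
wrist_force: [0.3, -0.7, 0.3]
gripper_width: 0.551
```

>>> servo_tool(slide=[[-0.01, 0.02, -0.4], [0, 0, -0.4], [0, 0, -0.2], [0, 0, -0.05], [0, 0, 0], [0, 0, 0], [0, 0, 0], [0, 0, 0], [0, 0, 0], [0, 0, 0]], twist=[[0, 0, 0], [0, 0, 0], [0, 0, 0], [0, 0, 0], [0, 0, 0], [0, 0, 0], [0, 0, 0], [0, 0, 0], [0, 0, 0], [0, 0, 0]], gripper=[0.45, 0.45, 0.45, 0.45, 0.45, 1, 1, 1, 1, 1])

```text
time_s: 40.6
tcp_pos: [0.4456, 0.1152, 0.0086]
ee_rot: [[0.147, -0.989, 0.0], [-0.989, -0.147, 0.0], [-0.0, -0.0, -1.0]]
wrist_force: [0.0, -0.0, 2.4]
gripper_width: 0.25
```

>>> servo_tool(slide=[[0, 0, 0.3], [0, 0, 0.6], [0, 0, 0.6], [-0.12, -0.62, 0], [-0.13, -0.62, 0], [-0.12, -0.62, 0], [-0.13, -0.62, 0], [0, 0, -0.5], [0, 0, -0.58], [0, 0, 0], [0, 0, 0]], twist=[[0, 0, 0], [0, 0, 0], [0, 0, 0], [0, 0, -0.5], [0, 0, -0.5], [0, 0, -0.5], [0, 0, -0.52], [0, 0, 0], [0, 0, 0], [0, 0, 0], [0, 0, 0]], gripper=[1, 1, 1, 1, 1, 1, 1, 1, 1, 1, 1])

```text
time_s: 41.98
tcp_pos: [0.4161, -0.0336, 0.0342]
ee_rot: [[-0.064, -0.998, 0.001], [-0.998, 0.064, -0.0], [-0.0, -0.001, -1.0]]
wrist_force: [0.6, 0.6, -0.5]
gripper_width: 0.251
```

```bash
python3 - <<'E'
from h import *
q=r.sense();print(q["tcp_pos"],q["gripper_width"],U(q["tcp_pos"]),q["ee_rot"][:,1])
s=cap("scene"); crop(s,140,40,340,190,"s21")
t=cap("top");crop(t,270,150,410,255,"t21")
E
```

```text
[ 0.41607754 -0.03357698  0.03419914] 0.25081676460213653 [-0.4326 -0.0764  0.0342] [-9.97954656e-01  6.39207064e-02 -8.04868630e-04]
s21 scale 4.0 off 140 40
t21 scale 5.714285714285714 off 270 150
```

View pics/s21.png

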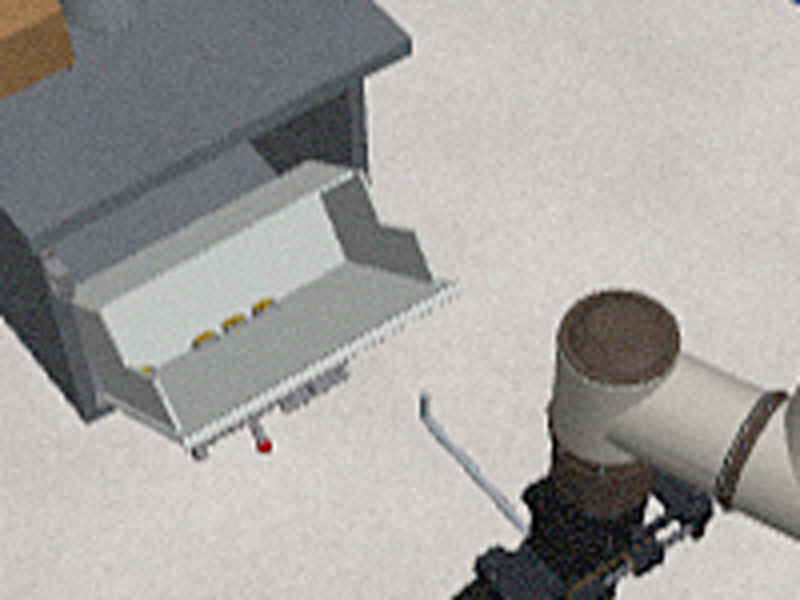

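View pics/t21.png

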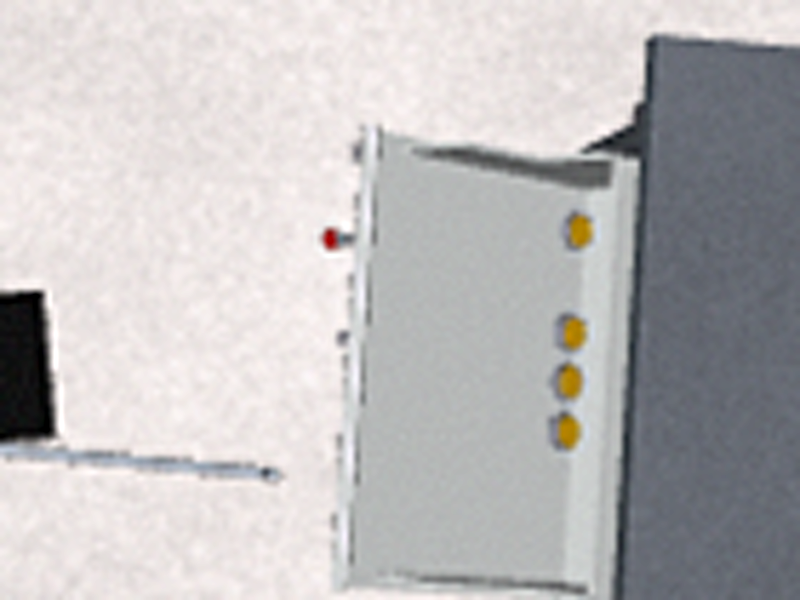

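>>> servo_tool(slide=[[-0.02, -0.33, 0], [-0.02, -0.33, 0], [-0.02, -0.34, 0], [0, 0, 0.35], [0, 0, 0.35], [-0.015, -0.23, 0.27], [-0.015, -0.23, 0.27], [-0.015, -0.23, 0.17], [-0.015, -0.23, 0.17], [0, 0, 0]], twist=[[0, 0, 0], [0, 0, 0], [0, 0, 0], [0, 0, 0], [0, 0, 0], [0, 0, 0], [0, 0, 0], [0, 0, 0], [0, 0, 0], [0, 0, 0]], gripper=[1, 1, 1, 1, 1, 1, 1, 1, 1, 1])

```text
time_s: 43.32
tcp_pos: [0.4084, -0.1499, 0.129]
ee_rot: [[-0.066, -0.998, 0.001], [-0.998, 0.066, -0.0], [0.0, -0.001, -1.0]]
wrist_force: [1.0, 1.4, -1.9]
gripper_width: 0.249
```

```bash
python3 - <<'E'
from h import *
q=r.sense();print(q["tcp_pos"],q["gripper_width"],U(q["tcp_pos"]),q["wrist_force"])
s=cap("scene"); crop(s,140,40,340,190,"s22")
E
```

```text
[ 0.40835446 -0.14993152  0.12899535] 0.24885961745764423 [-0.316  -0.0767  0.129 ] [ 1.00371052  1.43996883 -1.88226861]
s22 scale 4.0 off 140 40
```

View pics/s22.png

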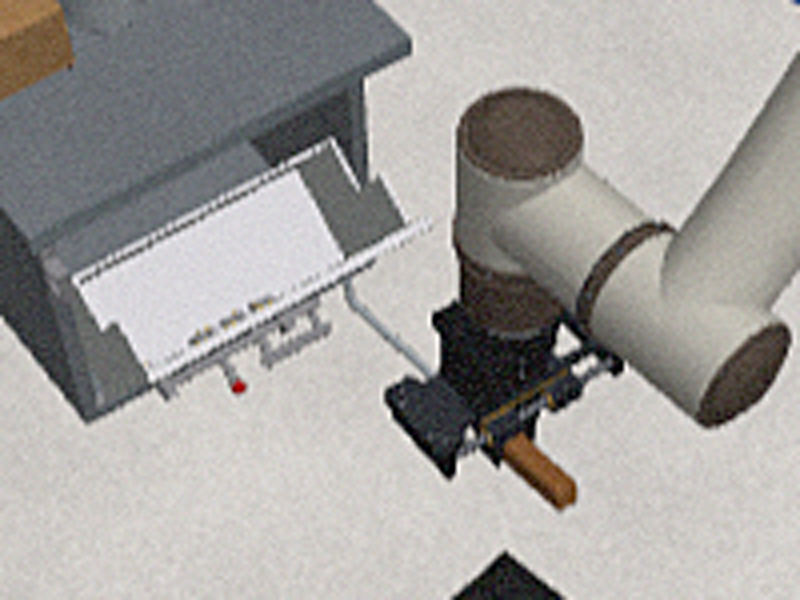

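>>> servo_tool(slide=[[-0.016, -0.26, 0.1], [-0.016, -0.26, 0.08], [-0.013, -0.2, 0.04], [-0.013, -0.21, 0.03], [-0.01, -0.18, 0], [-0.01, -0.18, 0], [0, 0, 0], [0, 0, 0]], twist=[[0, 0, 0], [0, 0, 0], [0, 0, 0], [0, 0, 0], [0, 0, 0], [0, 0, 0], [0, 0, 0], [0, 0, 0]], gripper=[1, 1, 1, 1, 1, 1, 1, 1])

```text
time_s: 44.38
tcp_pos: [0.4035, -0.2266, 0.1434]
ee_rot: [[-0.065, -0.998, -0.0], [-0.998, 0.065, -0.0], [0.0, 0.0, -1.0]]
wrist_force: [-0.3, -0.1, -2.0]
gripper_width: 0.251
```

```bash
python3 - <<'E'
from h import *
q=r.sense();print(q["tcp_pos"],q["gripper_width"],U(q["tcp_pos"]),q["wrist_force"])
s=cap("scene"); crop(s,140,40,340,190,"s23")
t=cap("top");crop(t,270,150,410,255,"t23")
E
```

```text
[ 0.40348024 -0.22657496  0.14336095] 0.2514306228759245 [-0.2392 -0.0767  0.1434] [-0.31925864 -0.11824901 -1.97965283]
s23 scale 4.0 off 140 40
t23 scale 5.714285714285714 off 270 150
```

View pics/s23.png

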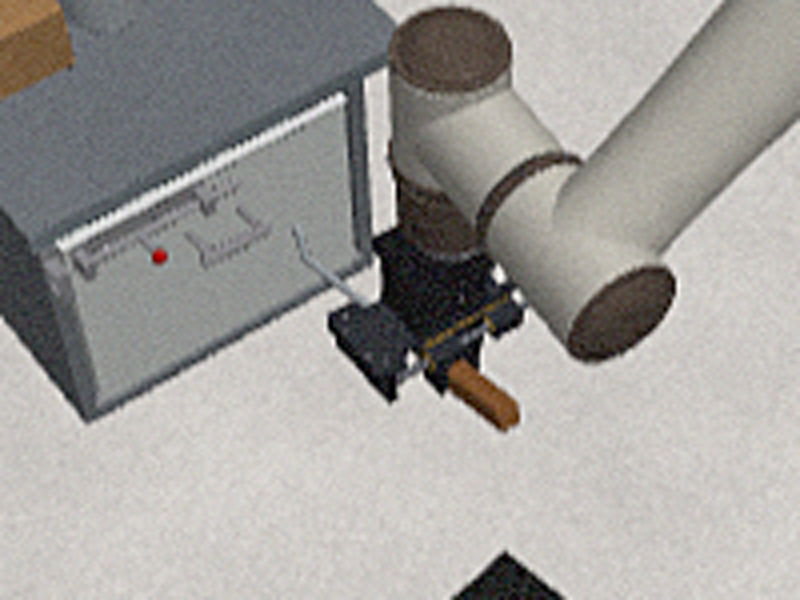

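View pics/t23.png

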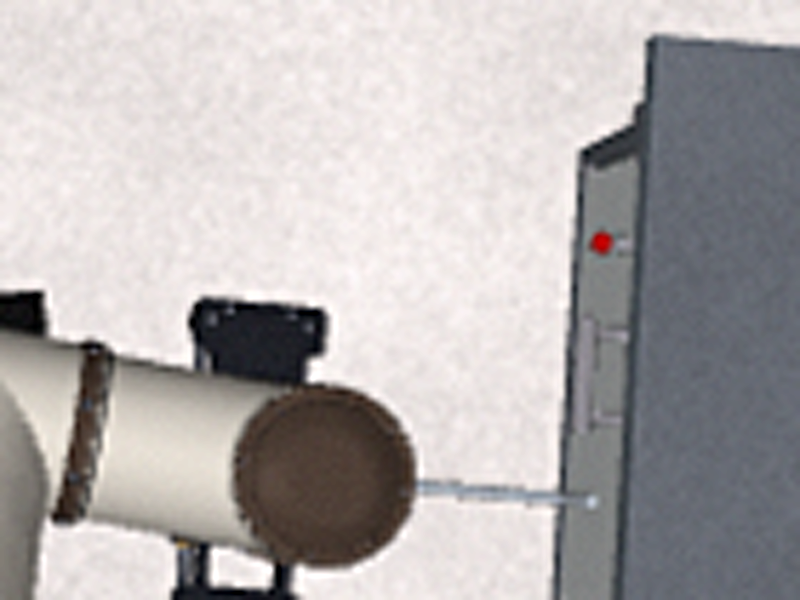

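>>> servo_tool(slide=[[0.02, 0.3, 0], [0.03, 0.5, 0], [0.04, 0.6, 0], [0.35, -0.02, 0.2], [0.6, -0.04, 0.22], [0.6, -0.04, 0.22], [0.6, -0.04, 0], [0, 0, 0], [0, 0, 0]], twist=[[0, 0, 0], [0, 0, 0], [0, 0, 0], [0, 0, 0], [0, 0, 0], [0, 0, 0], [0, 0, 0], [0, 0, 0], [0, 0, 0]], gripper=[1, 1, 1, 1, 1, 1, 1, 1, 1])

```text
time_s: 45.6
tcp_pos: [0.5371, -0.1505, 0.1811]
ee_rot: [[-0.064, -0.998, -0.002], [-0.998, 0.064, 0.0], [-0.0, 0.002, -1.0]]
wrist_force: [-1.5, 0.6, -2.0]
gripper_width: 0.249
```

```bash
python3 - <<'E'
from h import *
q=r.sense();print(q["tcp_pos"],q["gripper_width"],U(q["tcp_pos"]),q["ee_rot"][:,1])
s=cap("scene"); crop(s,140,60,260,150,"s24")
t=cap("top");crop(t,290,150,410,240,"t24")
p,e=tri([(t,375.2-.4,192.5-.4),(s,179.75-.4,104.25-.4)]); print(p,e,U(p))
E
```

```text
[ 0.53710281 -0.15048184  0.18114456] 0.2487784671293264 [-0.3237  0.0518  0.1811] [-0.99792519  0.06435582  0.00190993]
s24 scale 6.666666666666667 off 140 60
t24 scale 6.666666666666667 off 290 150
[ 0.5423 -0.4361  0.2089] 0.04 [-0.039   0.0753  0.2089]
```

View pics/s24.png

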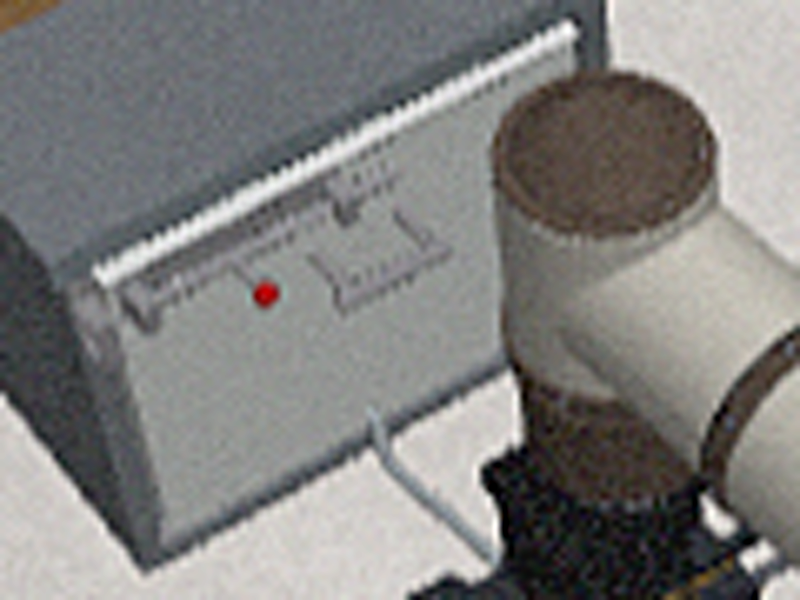

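View pics/t24.png

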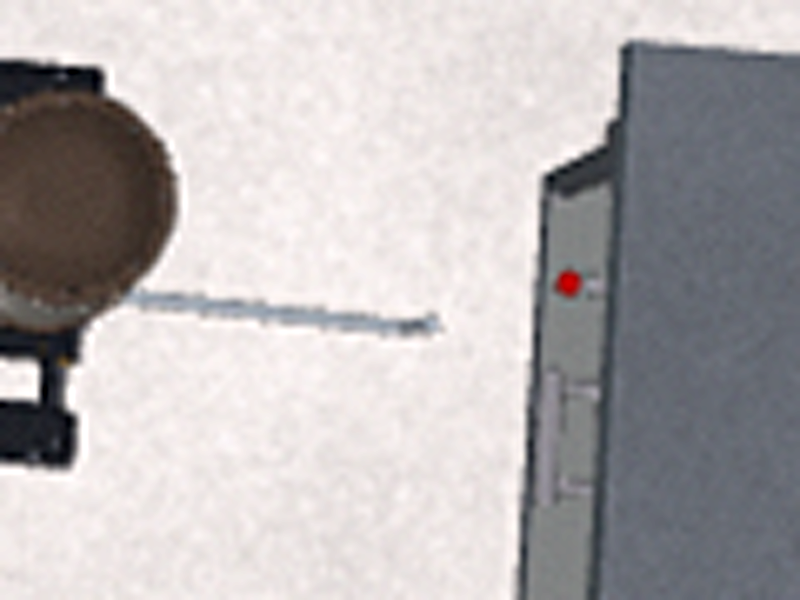

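```bash
python3 - <<'E'
from h import *
s=cap("scene");t=cap("top")
p,e=tri([(t,355.2-.4,198.3-.4),(s,196.2-.4,121.6-.4)]); print(p,e,U(p))
E
```

```text
[ 0.5244 -0.3809  0.1574] 0.44 [-0.0929  0.0539  0.1574]
```

```bash
python3 - <<'E'
from h import *
s=cap("scene");t=cap("top")
crop(s,180,100,280,175,"s25");crop(t,280,170,380,245,"t25")
q=r.sense()["tcp_pos"]; ux=np.array([-.0639,-.998,0])
for z in (.222,.186): print(proj(s,q*[1,1,0]+.233*ux+[0,0,z]),proj(t,q*[1,1,0]+.233*ux+[0,0,z]))
E
```

```text
s25 scale 8.0 off 180 100
t25 scale 8.0 off 280 170
[193.18744602 107.72551786] [359.9214897  197.31195888]
[194.4232126  114.91134638] [357.21317901 198.12877409]
```

View pics/s25.png

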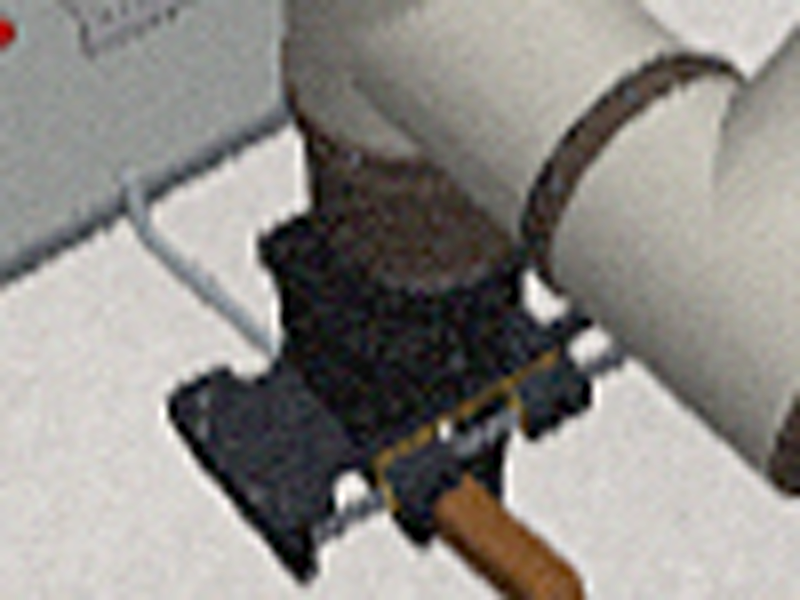

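View pics/t25.png

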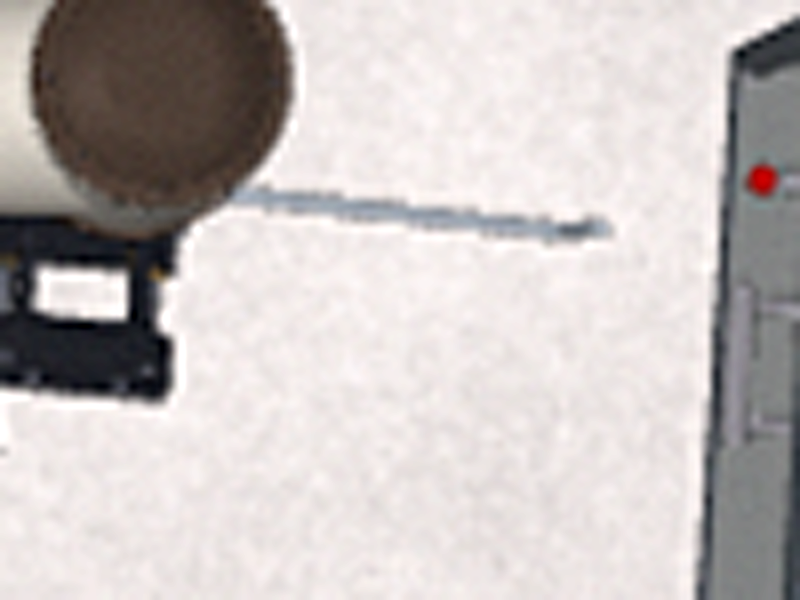

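```bash
cat > pitch.py <<'E'
from h import *
from scipy.optimize import least_squares
def rodpt(q,R,phi,x,z,dx=0):
    # tool-frame: rod dir = R[:,0]-signed, up=-R[:,2]
    ux=R[:,0]; up=-R[:,2]
    px,pz=.022,.0206
    c,s=np.cos(phi),np.sin(phi); a=x-px; b=z-pz
    return q+up*(.015+ -s*a+c*b)+ux*(c*a+s*b+dx)
def fitp(q,R,obs):
    f=lambda p:np.concatenate([proj(c,rodpt(q,R,p[0],x,z,p[1]))-[u,v] for (c,u,v,x,z) in obs])
    r_=least_squares(f,[0,0]); print("pitch deg",np.degrees(r_.x[0]),"dx",r_.x[1],f(r_.x).reshape(-1,2).round(1).tolist()); return r_.x
E
python3 - <<'E'
from pitch import *
s=cap("scene");t=cap("top");S=r.sense();q,R=S["tcp_pos"],S["ee_rot"]
print(R[:,0])
fitp(q,R,[(s,196.4,122.2,.255,.048),(s,197.9,128.2,.255,.013),(t,355.0,198.2,.255,.045)])
E
```

```text
[-6.44934292e-02 -9.97918132e-01  2.42657939e-06]
pitch deg 17.085656262818013 dx 0.0018697012162218443 [[-0.9, -1.2], [0.3, 0.9], [-0.6, 0.6]]
```

>>> servo_tool(slide=[[0, 0, 0], [0, 0, 0], [0, 0, 0], [0, 0, 0], [0, 0, 0], [0, 0, 0]], twist=[[-0.71, 0.046, 0], [-0.71, 0.046, 0], [-0.71, 0.046, 0], [-0.71, 0.046, 0], [0, 0, 0], [0, 0, 0]], gripper=[1, 1, 1, 1, 1, 1])

```text
time_s: 46.75
tcp_pos: [0.5382, -0.1507, 0.182]
ee_rot: [[-0.062, -0.998, -0.018], [-0.954, 0.065, -0.292], [0.292, -0.001, -0.956]]
wrist_force: [0.5, -0.9, -0.3]
gripper_width: 0.249
```

```bash
python3 - <<'E'
from h import *
q=r.sense();print(q["tcp_pos"],U(q["tcp_pos"]),q["ee_rot"].round(3).tolist())
s=cap("scene");t=cap("top")
crop(s,160,80,280,170,"s26");crop(t,280,160,400,250,"t26")
E
```

```text
[ 0.5381627  -0.15072819  0.18196602] [-0.3235  0.0529  0.182 ] [[-0.062, -0.998, -0.018], [-0.954, 0.065, -0.292], [0.292, -0.001, -0.956]]
s26 scale 6.666666666666667 off 160 80
t26 scale 6.666666666666667 off 280 160
```

View pics/s26.png

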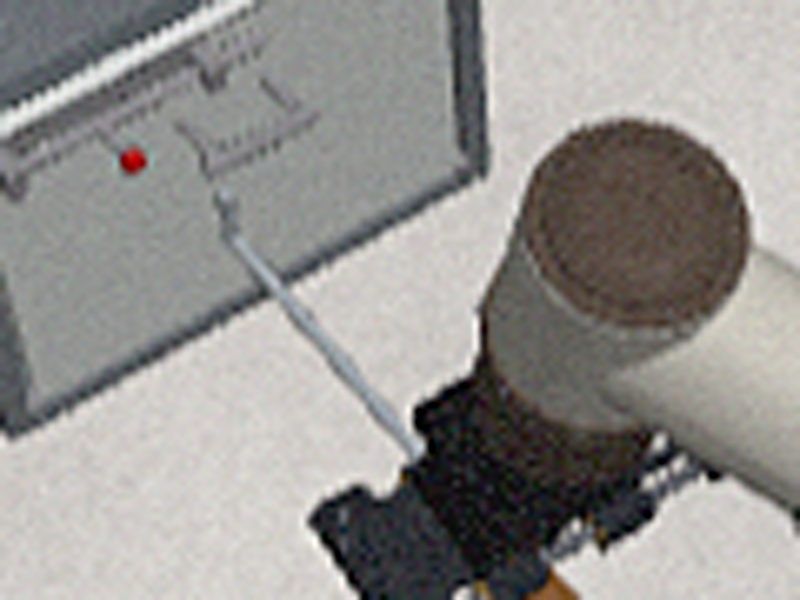

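View pics/t26.png

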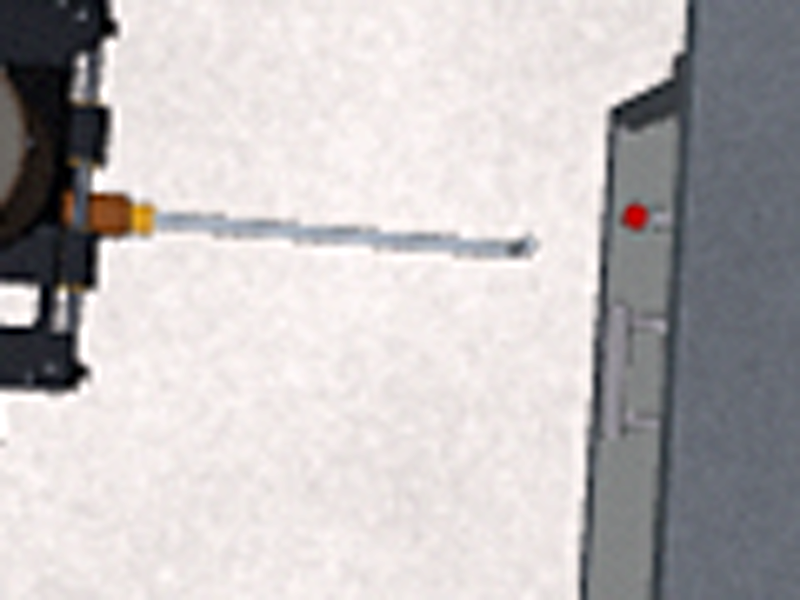

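```bash
python3 - <<'E'
from pitch import *
s=cap("scene");t=cap("top");S=r.sense();q,R=S["tcp_pos"],S["ee_rot"]
a=(t,359.8-.4,196.4-.4);b=(s,193.3-.4,108.7-.4);c=(s,160+232/6.667-.4,80+233/6.667-.4)
p,e=tri([a,b]);print(p,e,U(p))
fitp(q,R,[b+(.255,.048),c+(.255,.013),a+(.255,.047)])
E
```

```text
[ 0.5262 -0.3804  0.2246] 0.18 [-0.0935  0.0556  0.2246]
pitch deg 17.266125866832873 dx 0.0023354313559741198 [[0.4, -0.5], [0.2, 0.3], [0.1, 1.2]]
```

>>> servo_tool(slide=[[-0.02, -0.3, 0], [-0.02, -0.3, 0], [-0.02, -0.3, 0], [-0.01, -0.2, 0], [0, 0, 0], [0, 0, 0]], twist=[[0, 0, 0], [0, 0, 0], [0, 0, 0], [0, 0, 0], [0, 0, 0], [0, 0, 0]], gripper=[1, 1, 1, 1, 1, 1])

```text
time_s: 47.7
tcp_pos: [0.5338, -0.2168, 0.1817]
ee_rot: [[-0.062, -0.998, -0.019], [-0.954, 0.065, -0.293], [0.294, -0.0, -0.956]]
wrist_force: [0.2, 0.1, -1.5]
gripper_width: 0.248
```

```bash
python3 - <<'E'
from h import *
q=r.sense();print(q["tcp_pos"],U(q["tcp_pos"]),q["wrist_force"])
s=cap("scene");t=cap("top")
crop(s,150,70,230,130,"s27");crop(t,340,160,420,220,"t27")
E
```

```text
[ 0.53383481 -0.21676446  0.18172673] [-0.2573  0.0528  0.1817] [ 0.22316016  0.10775301 -1.45382491]
s27 scale 10.0 off 150 70
t27 scale 10.0 off 340 160
```

View pics/s27.png

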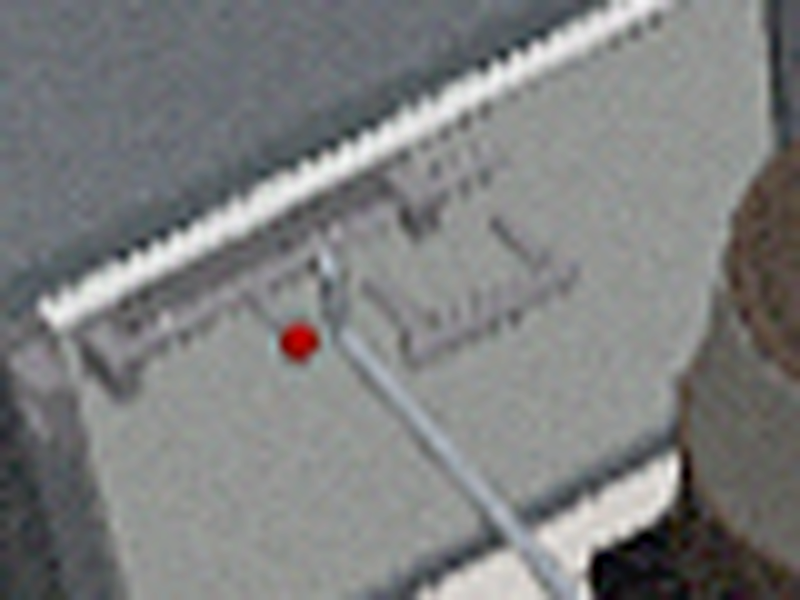

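View pics/t27.png

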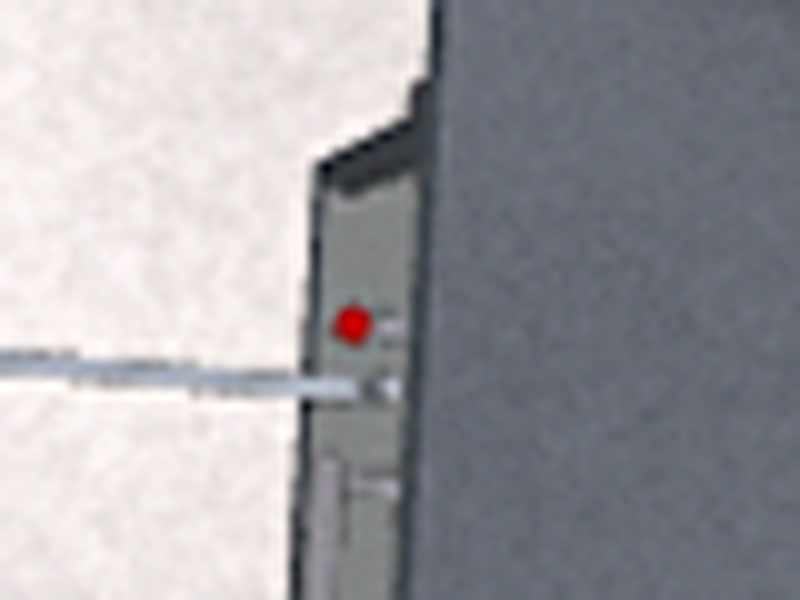

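>>> servo_tool(slide=[[0.15, -0.01, 0], [0.2, -0.013, 0], [0.2, -0.013, 0], [0.15, -0.01, 0], [0.05, -0.003, 0], [0, 0, 0], [0, 0, 0], [0, 0, 0]], twist=[[0, 0, 0], [0, 0, 0], [0, 0, 0], [0, 0, 0], [0, 0, 0], [0, 0, 0], [0, 0, 0], [0, 0, 0]], gripper=[1, 1, 1, 1, 1, 1, 1, 1])

```text
time_s: 48.8
tcp_pos: [0.5788, -0.2197, 0.1819]
ee_rot: [[-0.061, -0.998, -0.018], [-0.954, 0.064, -0.293], [0.294, -0.0, -0.956]]
wrist_force: [-0.4, 0.5, -2.9]
gripper_width: 0.249
```

```bash
cat > ball.py <<'E'
from h import *
q=r.sense();print(q["tcp_pos"],U(q["tcp_pos"]),q["wrist_force"])
s=cap("scene");t=cap("top")
o=[]
for c in (t,s):
    im=c["image"].astype(int); m=((im[...,2]>90)&(im[...,1]<50)&(im[...,0]<50)).astype(np.uint8)
    n,l,st,ce=cv2.connectedComponentsWithStats(m)
    for i in range(1,n):
        if st[i,4]>3: print(st[i,4],ce[i])
    i=1+np.argmax(st[1:,4]); o.append((c,*ce[i]))
p,e=tri(o);print("ball",U(p),e)
E
python3 ball.py; python3 - <<'E'
from h import *
s=cap("scene");t=cap("top")
crop(s,140,70,220,130,"s28");crop(t,340,160,420,220,"t28")
E
```

```text
[ 0.57875316 -0.21970436  0.18193376] [-0.2573  0.0978  0.1819] [-0.36426985  0.48810651 -2.8762933 ]
7 [375.42857143 182.14285714]
105 [130.74285714 242.8952381 ]
32 [121.8125 242.8125]
5 [135. 257.]
7 [171.         107.71428571]
10 [402.2 258.6]
9 [409.77777778 262.        ]
20 [402.4 271.2]
7 [410. 271.]
28 [402.39285714 288.35714286]
4 [410.75 283.5 ]
11 [413.27272727 291.36363636]
ball [-0.905  -0.1796 -0.0448] 0.32
s28 scale 10.0 off 140 70
t28 scale 10.0 off 340 160
```

View pics/s28.png

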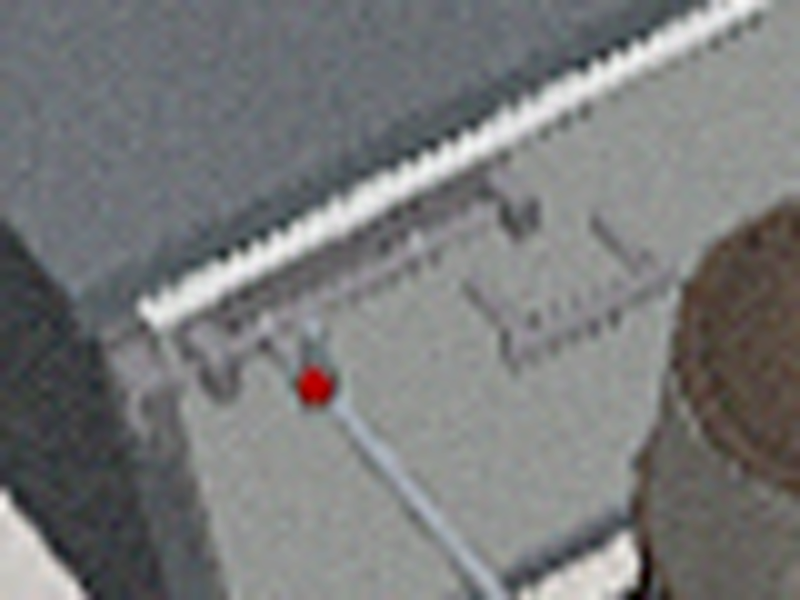

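View pics/t28.png

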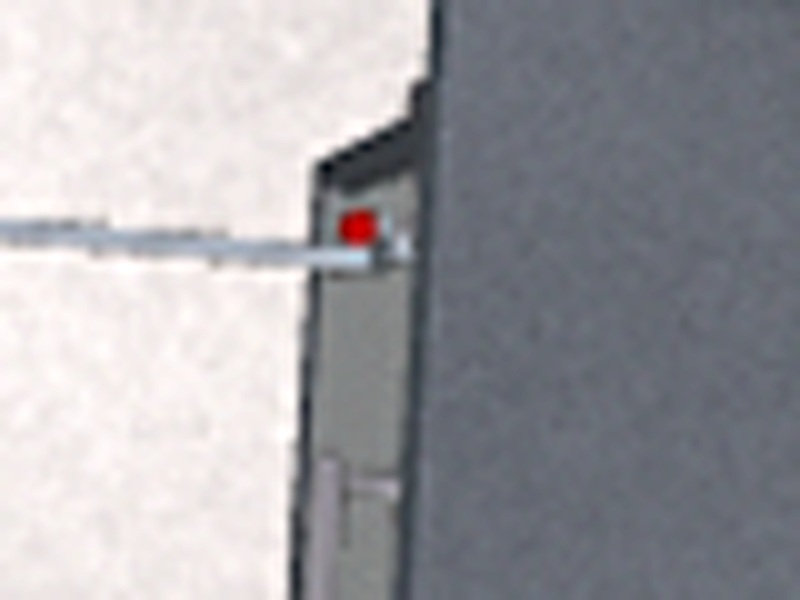

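>>> servo_tool(slide=[[0.04, -0.003, 0], [0.03, -0.002, 0], [0, 0, 0], [0, 0, 0]], twist=[[0, 0, 0], [0, 0, 0], [0, 0, 0], [0, 0, 0]], gripper=[1, 1, 1, 1])

```text
time_s: 49.5
tcp_pos: [0.5825, -0.22, 0.1815]
ee_rot: [[-0.062, -0.998, -0.02], [-0.954, 0.066, -0.293], [0.294, 0.001, -0.956]]
wrist_force: [-2.8, 0.8, -1.6]
gripper_width: 0.247
```

>>> servo_tool(slide=[[-0.12, 0.008, 0], [-0.12, 0.008, 0], [0.02, 0.25, 0], [0.03, 0.5, 0], [0.04, 0.6, 0], [0.04, 0.6, 0], [0, 0, 0]], twist=[[0, 0, 0], [0, 0, 0], [0, 0, 0], [0, 0, 0], [0, 0, 0], [0, 0, 0], [0, 0, 0]], gripper=[1, 1, 1, 1, 1, 1, 1])

```text
time_s: 50.38
tcp_pos: [0.5776, -0.0992, 0.1822]
ee_rot: [[-0.057, -0.998, -0.016], [-0.954, 0.06, -0.293], [0.293, -0.002, -0.956]]
wrist_force: [-0.0, -0.4, -1.3]
gripper_width: 0.251
```

```bash
python3 - <<'E'
from h import *
q=r.sense();print(q["tcp_pos"],U(q["tcp_pos"]),q["wrist_force"],q["ee_rot"].tolist())
s=cap("scene");t=cap("top")
crop(s,130,60,290,180,"s29");crop(t,280,150,400,240,"t29")
E
```

```text
[ 0.57761141 -0.0991596   0.18220903] [-0.3775  0.089   0.1822] [-0.04282675 -0.42299538 -1.29223649] [[-0.057470559587476946, -0.9982234959329944, -0.015715818401006602], [-0.9542892351763662, 0.059552364772224135, -0.29289174019856135], [0.2933073309810171, -0.0018352158856938146, -0.9560164441971931]]
s29 scale 5.0 off 130 60
t29 scale 6.666666666666667 off 280 150
```

View pics/s29.png

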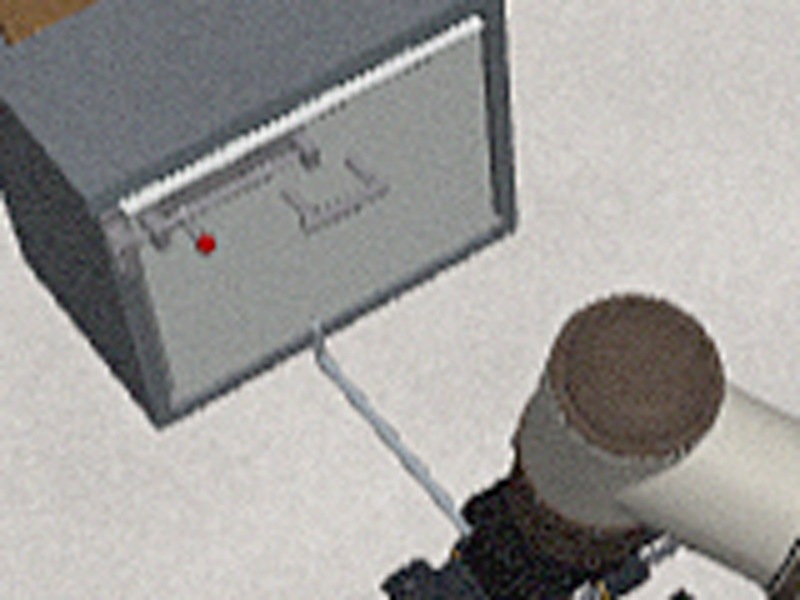

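View pics/t29.png

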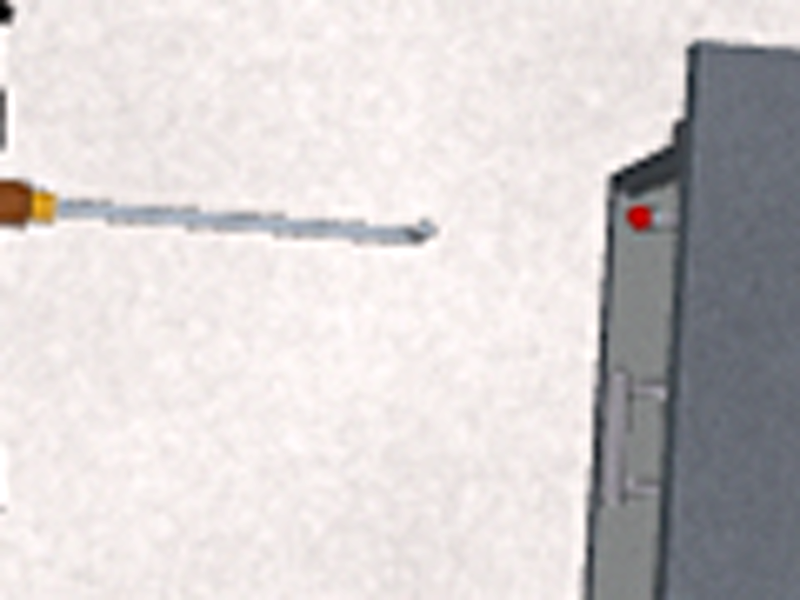

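>>> servo_tool(slide=[[-0.36, 0.58, 0], [-0.37, 0.58, -0.3], [-0.37, 0.59, -0.4], [-0.37, 0.58, -0.4], [-0.37, 0.59, -0.4], [-0.36, 0.58, -0.4], [0, 0, -0.1], [0, 0, 0], [0, 0, 0]], twist=[[0, 0, 0.33], [0, 0, 0.33], [0, 0, 0.34], [0, 0, 0.33], [0, 0, 0.33], [0, 0, 0.34], [0, 0, 0], [0, 0, 0], [0, 0, 0]], gripper=[1, 1, 1, 1, 1, 1, 1, 1, 1])

```text
time_s: 51.6
tcp_pos: [0.4452, 0.1075, 0.0623]
ee_rot: [[0.136, -0.99, 0.043], [-0.946, -0.143, -0.29], [0.293, -0.001, -0.956]]
wrist_force: [0.3, -0.4, -1.1]
gripper_width: 0.248
```

```bash
python3 - <<'E'
from h import *
q=r.sense();print(q["tcp_pos"],q["wrist_force"],q["ee_rot"].round(3).tolist())
s=cap("scene");t=cap("top")
crop(s,200,150,360,270,"s30");crop(t,170,180,290,270,"t30")
E
```

```text
[0.44523378 0.10752506 0.06230638] [ 0.31842195 -0.41052989 -1.12817874] [[0.136, -0.99, 0.043], [-0.946, -0.143, -0.29], [0.293, -0.001, -0.956]]
s30 scale 5.0 off 200 150
t30 scale 6.666666666666667 off 170 180
```

View pics/s30.png

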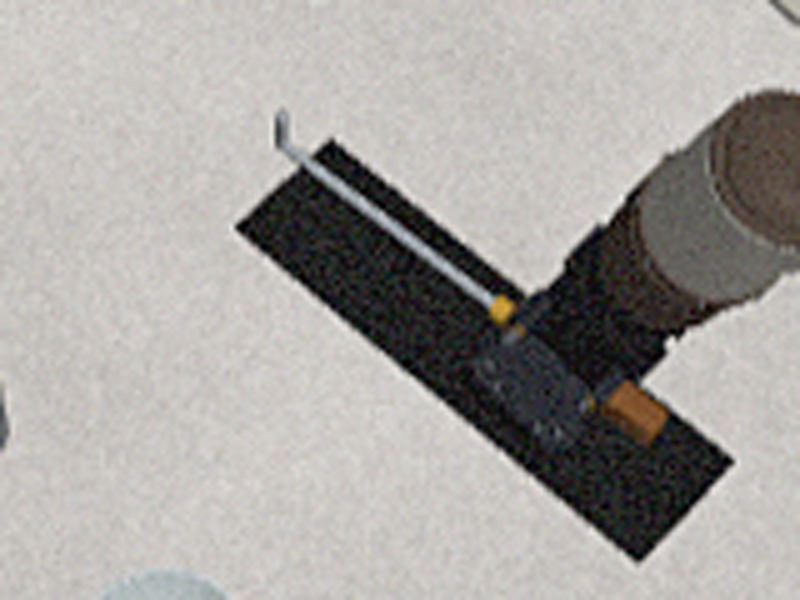

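View pics/t30.png

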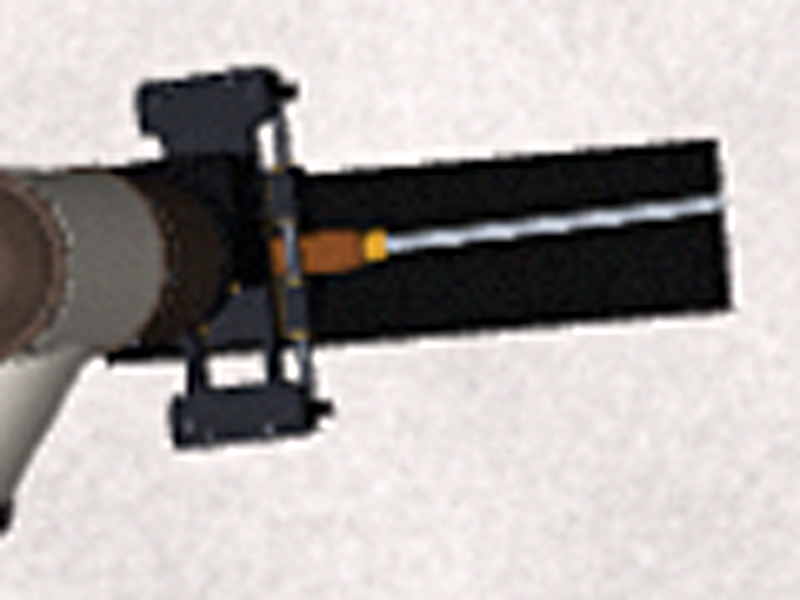

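>>> servo_tool(slide=[[0, 0.06, -0.3], [0, 0, -0.3], [0, 0, -0.15], [0, 0, -0.08], [0, 0, 0], [0, 0, 0]], twist=[[0, 0, 0], [0, 0, 0], [0, 0, 0], [0, 0, 0], [0, 0, 0], [0, 0, 0]], gripper=[1, 1, 1, 1, 1, 1])

```text
time_s: 52.45
tcp_pos: [0.4448, 0.1118, 0.0124]
ee_rot: [[0.138, -0.99, 0.043], [-0.946, -0.144, -0.29], [0.293, -0.001, -0.956]]
wrist_force: [0.3, 0.9, -2.1]
gripper_width: 0.253
```

```bash
python3 - <<'E'
from pitch import *
q=r.sense();print(q["tcp_pos"],q["wrist_force"])
s=cap("scene");t=cap("top")
crop(s,200,150,360,270,"s31")
E
```

```text
[0.44475273 0.11181099 0.01237829] [ 0.25273576  0.90739717 -2.05440796]
s31 scale 5.0 off 200 150
```

View pics/s31.png

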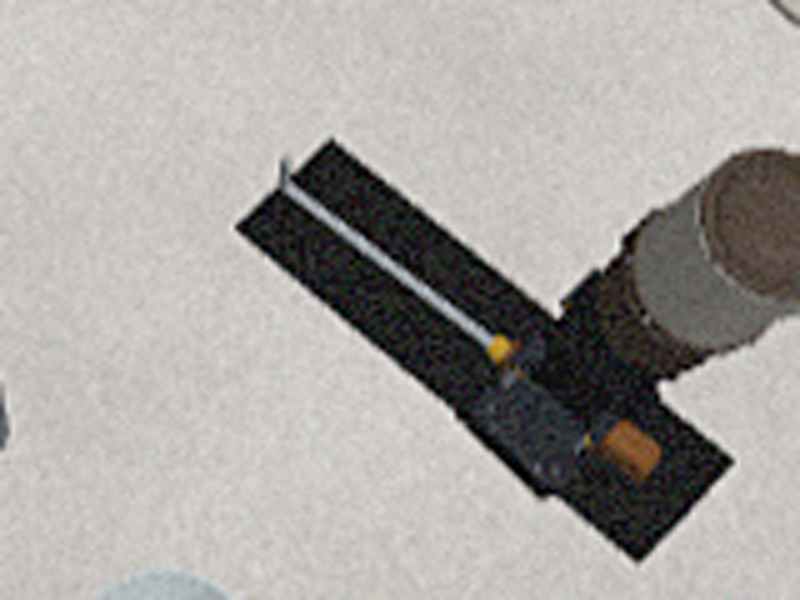

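>>> servo_tool(slide=[[0, 0, -0.04], [0, 0, 0], [0, 0, 0], [0, 0, 0], [0, 0, 0], [-0.02, 0.09, 0.3], [-0.02, 0.15, 0.5], [-0.02, 0.18, 0.6], [-0.02, 0.3, 0.6], [0, 0.5, 0.4], [0, 0.5, 0], [0, 0.5, 0]], twist=[[0, 0, 0], [0, 0, 0], [0, 0, 0], [0, 0, 0], [0, 0, 0], [0, 0, 0], [0, 0, 0], [0, 0, 0], [0, 0, 0], [0, 0, 0], [0, 0, 0], [0, 0, 0]], gripper=[1, 1, 0.4, 0.4, 0.4, 0.4, 0.4, 0.4, 0.4, 0.4, 0.4, 0.4])

```text
time_s: 54.05
tcp_pos: [0.4394, 0.2457, 0.1539]
ee_rot: [[0.138, -0.99, 0.043], [-0.946, -0.144, -0.29], [0.293, -0.0, -0.956]]
wrist_force: [1.0, 1.4, -0.2]
gripper_width: 0.6
```

```bash
python3 - <<'E'
from pitch import *
q=r.sense();print(q["tcp_pos"],q["wrist_force"])
s=cap("scene");t=cap("top")
crop(s,120,50,360,230,"s32");crop(t,160,110,400,290,"t32")
E
```

```text
[0.43940391 0.24568393 0.15389578] [ 1.0428674   1.41255765 -0.16637233]
s32 scale 3.3333333333333335 off 120 50
t32 scale 3.3333333333333335 off 160 110
```

View pics/s32.png

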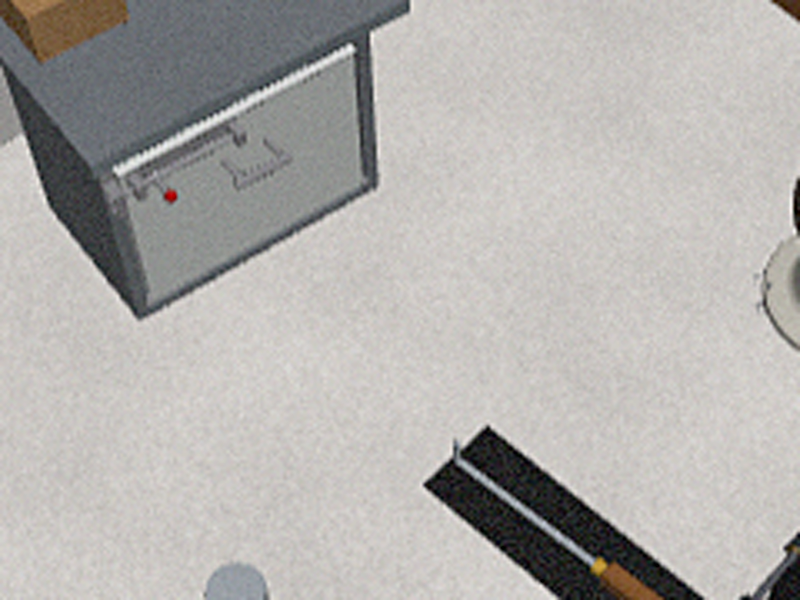

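View pics/t32.png

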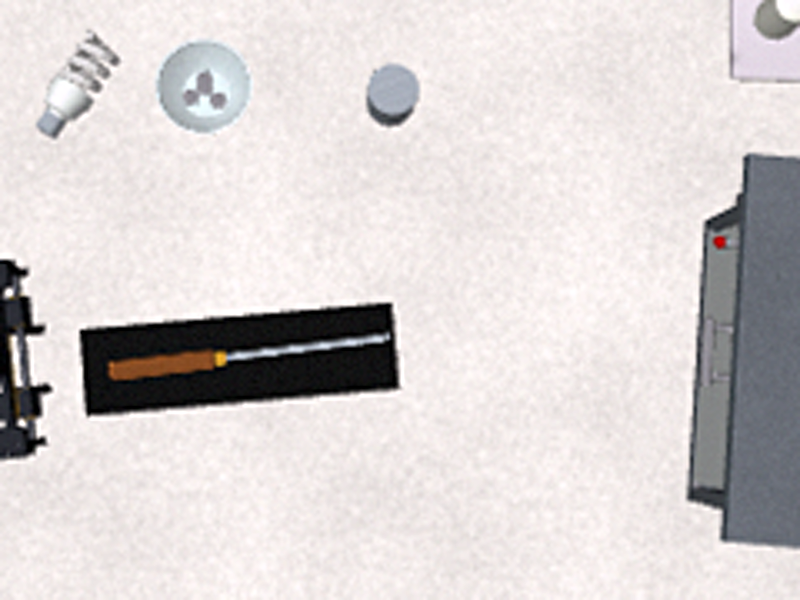

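>>> servo_tool(slide=[[0, 0, 0], [0, 0, 0], [0, 0, 0], [0, 0, 0]], twist=[[0, 0, 0], [0, 0, 0], [0, 0, 0], [0, 0, 0]], gripper=[0.4, 0.4, 0.4, 0.4])

```text
time_s: 54.65
tcp_pos: [0.4396, 0.2443, 0.1536]
ee_rot: [[0.137, -0.99, 0.042], [-0.946, -0.144, -0.291], [0.294, 0.0, -0.956]]
wrist_force: [-0.3, 0.3, 0.2]
gripper_width: 0.601
```

```bash
python3 - <<'E'
from h import *
s=cap("scene");t=cap("top")
p,e=tri([(t,160+720/3.333-.4,110+242/3.333-.4),(s,120+171/3.333-.4,50+196/3.333-.4)]);print("ball",U(p),e)
print(r.finish_job())
E
```

```text
ball [-0.0388  0.1081  0.2091] 0.19
the job is handed in; nothing more can be done
None
```

I handed the job in at about 55 s of the 210 s. All four taped cells are in the bin, the bin is shut, the bolt is home and the rod is back on its mat.

**What I did**
- I drew the bolt with the hooked rod and pulled the bin fully out by its handle bar.
- I laid the rod down and dropped the four cells in one at a time, each held by its rim.
- I took the rod again, pushed the bin shut, shot the bolt home and laid the rod back on the mat.

**Last checks**
- **Bolt:** the knob ball measures 108.1 mm to +y of the unit's middle, and fully home is 108 mm.
- **Bin:** it looks shut in both cameras.
- **Cells:** I saw all four in the bin before shutting it. They cannot be seen now that it is closed.
- **Rod:** it lies on the mat with its hook up.
- **Other things:** the bowl, bulb and canister show no visible shift. I did not look closely at the torch, but the arm never went near it.

**Off-nominal**
- The rod slipped about 17° nose-down in the grip while closing the bin. I tilted the gripper to level it before shooting the bolt and laying it down.
- One cell moved a few centimetres inside the bin before I shut it, and it stayed inside.
- The gripper read about 22 mm on cells said to be 24.5 mm across, but all the holds stayed firm.
- An automatic search for the red ball picked up other red things, so I read the ball's position from the pictures by hand.

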